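# Clamp a coated bar for the scratch test

### The job

Set the blue-coated test bar up for the scratch test: slide it flat along the bed, bare-steel end first, under the bridge of the screw clamp until it rests gently against the end stop. Then wind the T-handle clockwise, as many half turns as it takes, until the jaw holds the bar firmly: tighten to about 0.4 N m, neither loose nor so hard that the steel is marked. Let go of everything, and leave the weights where they stand.

Things in the scene. Friction and masses are not known exactly. Their poses are not given: they have to be found in the camera images.
- clamp_frame: Fixed grey screw clamp, 197 mm long, 120 mm wide, 180 mm high. Origin on the worktop under the vertical screw axis; x points into the clamp (the bar is fed along +x from the open front), z up. Two 12 mm pillars at y = +/-36 mm carry a bridge 34 mm (x) by 98 mm (y): underside 103 mm, top 121 mm up, pillar nuts to 126 mm. A tall pull tester stands to its right (y < -0.10 m): steer round it.
- bed_front (a point): A point of the frame at the front end of the steel specimen bed, 43 mm up, axes as the clamp's. The bed runs 159 mm in +x from here, to 24 mm past the screw axis. It is packed with shims: its top lies anywhere from 41 to 44 mm above the worktop, to be found by touch. Its first 99 mm are a tongue only 18 mm wide, then it is 46 mm wide.
- guide_mouth (a point): A point of the frame in the mouth of the two guide lips, on the clamp's middle line, 35 mm before the screw axis, 43 mm up, axes as the clamp's. The lips stand 4.5 mm above the bed, flare from 36 mm apart here to 29 mm apart 15 mm further in (+x), and run on to the end stop.
- end_stop: Fixed steel stop at the back of the bed. Origin on the middle of its front face, which the bar's end must meet: 25 mm beyond the screw axis in the clamp's +x, 56 mm above the worktop; 40 mm wide, from 40 to 66 mm up. Axes as the clamp's.
- upper_jaw: Moving upper jaw: a steel foot 36 mm (x) by 22 mm under an aluminium crosshead that slides on the pillars. Origin in the middle of the crosshead, on the screw axis; axes as the clamp's. It does not turn; it goes down 8 mm for each clockwise turn of the T-handle. At the start the foot hangs 5 to 10 mm above a bar lying on the bed; where it meets the bar has to be felt.
- handle_center (a point): Middle of the T-handle's bar, on the screw axis, about 160 mm up at the start; goes down with the jaw, 8 mm a turn. x runs along the bar: steel rod of 10 mm diameter, bare from 12 to 50 mm either side of the axis (grasp 42 mm out), then black balls of 17 mm centred 60 mm out. z up. Clockwise from above lowers the jaw.
- t_handle: The same T-handle, same origin and axes; how it feels: running free it drags with 0.22 N m (5 N at 42 mm out). When the jaw meets the bar the torque to keep it turning climbs steeply, about 0.07 N m each 0.1 rad. 0.4 N m (9.5 N at 42 mm) is right, under 0.32 is loose, over 0.55 marks the bar. A paused hand feels less than a moving one. The screw holds by itself when let go.
- specimen_center (a point): Centre of the loose test bar, half-way up: steel, 190 (x) by 25 (y) by 8 mm, about 0.26 kg, left of the clamp. Coated dark blue but for the 43 mm at its +x end, bare bright steel, which goes under the jaw; a 6 mm hole near its -x end. Home against the stop, its centre is 70 mm before the screw axis and its blue end can be held 120 mm before it.
- weight_200: Slotted grey metal weight, 42 mm across and 36 mm high, standing loose between bar and carton; origin at the centre of its underside. To be left alone.
- weight_100: Slotted brass-coloured weight, 34 mm across and 33 mm high; origin at the centre of its underside. To be left alone.
- weight_50: Slotted brass-coloured weight, 28 mm across and 30 mm high; origin at the centre of its underside. To be left alone.

How it is judged:
By the outcome, as a careful person would: the job done as asked, in the order asked, and still so for the second after the job is handed in, with the robot touching nothing.
It also fails if it takes over 72 s, if anything falls off the work surface, if the arm or the gripper's body presses on something with over 40 N, if the wrist force passes 120 N, or if a joint passes its speed limit or range.

### The arm

A 6-joint arm with a two-finger parallel gripper is mounted at the origin on a cart in front of the work surface, level with it; the furniture and walls round the work are solid. World frame = base frame: x ahead of the robot, y to its left, z up, the work surface at z = 0. Lengths are in m, angles in rad, forces in N, time in s.
With the tool pointing down it reaches from about 0.35 to 0.975 m from the base axis. Payload 4.9 kg.
Tool frame: the origin (TCP) lies at the very end of the fingers, on their centre line; the grasp point (between the pads) lies 19 mm behind it; z points along the fingers, y is the line along which they close (so a half turn about z gives the same grasp; the last joint's range is limited). The gripper opens to 85 mm and grips with 20 to 120 N. Pads are 22 mm wide; open, the fingers measure 114 mm over their backs; the gripper's body (76 mm by 85 mm) begins 54 mm behind the grasp point. The pads swing forward as they close: fully open they stand 13 mm farther back than shut.
Start: joints at [-1.449, 0.053, 1.613, -0, 1.476, -0.119], TCP at [0.149, -0.607, 0.206] pointing down, gripper open.
Joint ranges: [-3.01, 3.01], [-1.01, 2.22], [0.06, 2.58], [-1.02, 4.17], [0.09, 2.62], [-3.14, 3.14]. Speed limits (rad/s): [2.57, 2.57, 3.14, 3.14, 3.14, 3.14].

### API

Orientations are given as a rotation vector (axis times angle).
In Python, from station import get_obs, get_image, finish_job gives the robot as it stands. The module is installed in compiled form; this text tells all that it offers.
- The arm moves only by the tool carry_out, never from a script. Its argument "rows" is a list of rows, each a list of 7 numbers: the turn, a rotation vector about the tool's x, y, z as a fraction of full scale, then the shift along the tool's x, y, z as a fraction of full scale, then the closure, from -1 (fully open) to 1 (shut). A call has 1 to 5 rows; each row is the pose to reach, as a shift and turn from the pose commanded when the call began, along the tool's axes at that moment, turning the shorter way round; what a row does not reach only later rows make up. Full scale, the value 1, is 300 mm for a shift and pi rad for a turn. A row lasts 1/10 s, in which the tool goes at most 50 mm and 8.59 degrees, less where a joint would pass 70% of its speed; a pose out of reach is approached as far as the arm can. A call with a number of a shift or a turn outside -1 to 1 is refused whole. A call with a gripper value outside its range is refused whole. The fingers move at their own pace and stop on an object; "force" is the grip in N (left out, the last holds). Time passes only in rows, so rows that repeat a pose let the fingers close. It gives the time, the measured TCP pose, the force, the opening and the grip force at its end, in the units of the state.
- get_obs(): the state, without advancing time (a new reading comes with each control period).
- get_image(name): name is "side" or "top"; returns a dict with "img" (400x640x3 uint8, blue, green, red), "mtx" (3x3 intrinsics, pixels), "R" (3x3) and "t" (3): a world point X has camera coordinates R X + t. Camera axes: x right, y down, z forward; pixel columns grow to the right and rows downward; lengths in m; the calibration is good to about 2 mm. A picture is of the moment at which its call begins. There is no depth.
- finish_job(): hands the job in; it is judged then, once.
The state is a dict: "t": time; "q": joint angles; "dq": joint speeds; "effort": joint torques, N m; "tool_pos": TCP position; "tool_rot": TCP orientation; "contact_force": force on the tool from outside, world axes, zero at the start; "wrist_torque": the same for the moment, N m; "opening": finger opening in m; "grip_force": force on a finger pad.
Only numpy, scipy, OpenCV 4.12 (cv2) and the standard library are available. Lean on these libraries where they do the work, as an engineer would, in place of code of your own. Each camera call takes 0.05 s, during which the arm holds its last target. There are 200 camera calls.

## Working session

There is one attempt and no reset: what is moved stays moved. The work goes in short steps, Python scripts to look and compute and a tool call to move; the robot and the scene stay as the last step left them, time stands still between calls to the robot, and variables do not carry over. Pictures are saved under pics/ and viewed, at most 10 in all, crops included, and the job is handed in when it is done.

Besides the shell and the picture viewer there is one more tool, called after "Call:" as name(argument=value, ...), one argument or row to a line, values as JSON. carry_out: Moves the arm, as the interface text tells. Shift numbers are shares of 300 mm and turn numbers shares of pi rad, none past 1 either way. Its arguments: {"type":"object","properties":{"rows":{"type":"array"},"force":{"type":"number"}},"required":["rows"]}

```bash
mkdir -p pics; python3 - <<'E'
from station import *
import cv2
for n in("side","top"):
    d=get_image(n); cv2.imwrite(f"pics/{n}0.png",d["img"]); print(n,d["mtx"].tolist(),d["R"].round(4).tolist(),d["t"].round(4).tolist())
o=get_obs();print(o["t"],o["tool_pos"],o["tool_rot"],o["contact_force"],o["opening"])
E
```

```text
side [[481.47905404830897, 0.0, 327.5812292983986], [0.0, 481.47905404830897, 202.14808806230943], [0.0, 0.0, 1.0]] [[0.8948, 0.4464, 0.0023], [0.2976, -0.5926, -0.7486], [-0.3328, 0.6705, -0.6631]] [-0.5814, 0.0293, 1.0169]
top [[379.80080356250807, 0.0, 312.55785110898825], [0.0, 379.80080356250807, 200.11432399283245], [0.0, 0.0, 1.0]] [[-0.0256, -0.9993, -0.0268], [-0.9985, 0.0268, -0.0468], [0.0475, 0.0256, -0.9985]] [0.2029, 0.5346, 0.944]
0.1 [ 0.1489699  -0.60636349  0.205183  ] [-3.11699512e+00 -3.77045480e-01 -3.29603075e-05] [ 0.36576056  0.7800526  -0.17957255] 0.08543123253429344
```

View pics/side0.png

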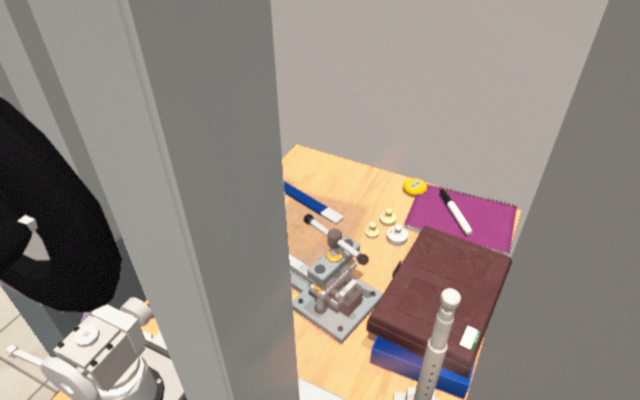

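View pics/top0.png

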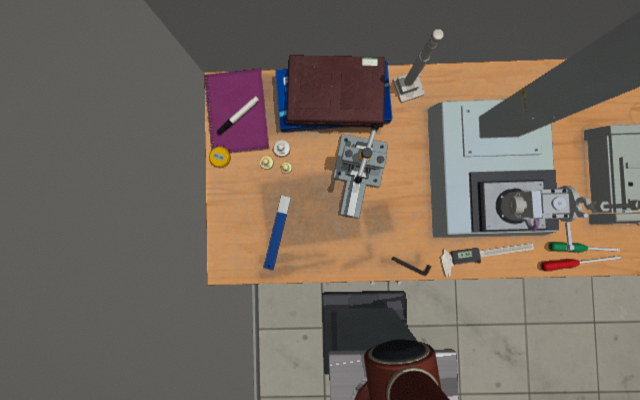

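The top view shows the bar from about (285,197), its bare end, to (269,269). The clamp's bed front is near (350,215) and the T-handle centre near (367,152). In the side view the handle balls are near (308,219) and (363,259). I'll zoom in and measure.

```bash
cat > h.py <<'E'
import numpy as np, cv2
from station import *
from scipy.spatial.transform import Rotation as Ro
def ray(d,u,v):
    k=np.linalg.inv(d["mtx"])@[u,v,1.]; R=np.array(d["R"]);return -R.T@d["t"],R.T@k
def onz(d,u,v,z):
    c,r=ray(d,u,v);return c+r*(z-c[2])/r[2]
def tri(a,pa,b,pb):
    c1,r1=ray(a,*pa);c2,r2=ray(b,*pb);s=np.linalg.lstsq(np.c_[r1,-r2],c2-c1,rcond=None)[0]
    p,q=c1+s[0]*r1,c2+s[1]*r2;return (p+q)/2,np.linalg.norm(p-q)
def proj(d,X):
    p=d["mtx"]@(np.array(d["R"])@X+d["t"]);return p[:2]/p[2]
E
python3 - <<'E'
from h import *
d=get_image("top");s=get_image("side")
img=d["img"]; hsv=cv2.cvtColor(img,cv2.COLOR_BGR2HSV)
m=cv2.inRange(hsv,(100,120,60),(125,255,255)); m[:190]=0; m[:,:255]=0; m[280:]=0;m[:,300:]=0
c=max(cv2.findContours(m,0,2)[0],key=cv2.contourArea); r=cv2.minAreaRect(c);print(r)
print([onz(d,*p,.008).round(4).tolist() for p in cv2.boxPoints(r)])
a=cv2.resize(img[120:280,255:415],None,fx=3.7,fy=3.7,interpolation=2)
b=cv2.resize(s["img"][170:350,270:430],None,fx=3.3,fy=3.3,interpolation=2)
h=max(a.shape[0],b.shape[0]);cv2.imwrite("pics/z1.png",a);cv2.imwrite("pics/z2.png",b)
E
```

```text
((274.7265319824219, 240.56861877441406), (9.29649543762207, 57.01325225830078), 13.671307563781738)
[[0.3735, 0.3177, 0.008], [0.5128, 0.2805, 0.008], [0.5067, 0.2576, 0.008], [0.3675, 0.2949, 0.008]]
```

View pics/z1.png

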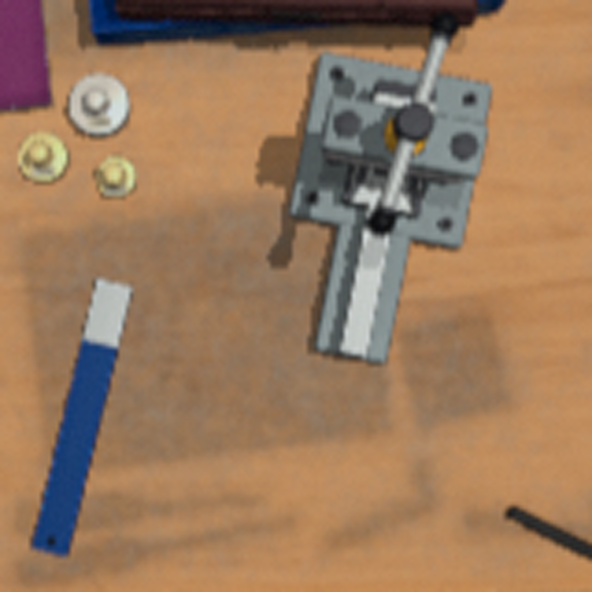

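View pics/z2.png

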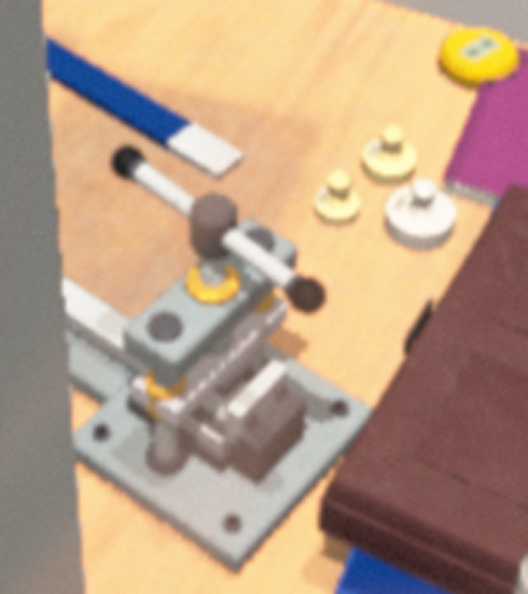

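Near handle ball: top (358,179.5), side (308.8,218.5). Far ball: top (375.5,126.5), side (363,259). Pillar nuts in the top view: (348.8,153.2) and (380.4,159.5). The tongue's front end is at about (351.5,216).

```bash
python3 - <<'E'
from h import *
d=get_image("top");s=get_image("side")
T=lambda x,y:(255+x/3.7,120+y/3.7)
S=lambda x,y:(270+x/3.3,170+y/3.3)
n,e=tri(d,T(381,220),s,S(128,160));f,e2=tri(d,T(446,24),s,S(307,294));print("balls",n,e,f,e2,(n+f)/2,np.degrees(np.arctan2(*(f-n)[1::-1])))
L=onz(d,*T(347,123),.126);R=onz(d,*T(464,146),.126);m=(L+R)/2;v=L-R;print("nuts",L,R,m,np.linalg.norm(v),"yaw",np.degrees(np.arctan2(-v[0],v[1])))
L2,_=tri(d,T(347,123),s,S(262,240));R2,_=tri(d,T(464,146),s,S(165,326));print("tri nuts",L2,R2)
b=onz(d,*T(355,356),.043);print("bedfront",b, "axisyaw",np.degrees(np.arctan2(*(m-b)[1::-1])),np.linalg.norm((m-b)[:2]))
for p in((99,280),(132,287)): print("bare end",onz(d,*T(*p),.008))
for p in((31,546),(68,556)): print("blue end",onz(d,*T(*p),.008))
for nme,p,z in(("w200",(97,100),.036),("w100",(42,155),.033),("w50",(115,176),.03)):print(nme,onz(d,*T(*p),z))
print(np.linalg.norm(f-n))
o=get_obs();print(proj(d,o["tool_pos"]),Ro.from_rotvec(o["tool_rot"]).as_matrix().round(3))
E
```

```text
balls [0.57337254 0.08652291 0.1634901 ] 0.0019877438250508576 [0.68614897 0.04550518 0.16375166] 0.002028384019190235 [0.62976076 0.06601405 0.16362088] -19.986747443495332
nuts [0.63743709 0.10214505 0.126     ] [0.62133459 0.03211129 0.126     ] [0.62938584 0.06712817 0.126     ] 0.07186109615060339 yaw -12.94867611131766
tri nuts [0.63821642 0.10205097 0.12287191] [0.62127434 0.03128559 0.12276108]
bedfront [0.49660985 0.09543818 0.043     ] axisyaw -12.036161638535136 0.1357605270421289
bare end [0.55356435 0.26732956 0.008     ]
bare end [0.54811565 0.24464773 0.008     ]
blue end [0.37251679 0.3179411  0.008     ]
blue end [0.36516888 0.29268547 0.008     ]
w200 [0.67331524 0.2630463  0.036     ]
w100 [0.6376085  0.30139611 0.033     ]
w50 [0.62232521 0.25260759 0.03      ]
0.12000434894050761
[728.75247958 387.40473666] [[ 0.971  0.238 -0.   ]
 [ 0.238 -0.971  0.001]
 [ 0.    -0.001 -1.   ]]
```

```bash
cat >> h.py <<'E'
def down(yaw): # tool x at yaw, z down
    c,s=np.cos(yaw),np.sin(yaw);return Ro.from_matrix([[c,s,0],[s,-c,0],[0,0,-1]])
def plan(wps,step=.045,dstep=8.,start=None):
    """wps: (x,y,z,yawdeg,closure); prints calls of <=5 rows"""
    o=get_obs();p=np.array(o["tool_pos"]);r=Ro.from_rotvec(o["tool_rot"])
    if start is not None: p,r=np.array(start[:3]),down(np.radians(start[3]))
    pts=[]
    for w in wps:
        q=np.array(w[:3]);rt=down(np.radians(w[3]));dv=(r.inv()*rt).as_rotvec()
        n=max(1,int(np.ceil(max(np.linalg.norm(q-(pts[-1][0] if pts else p))/step,np.degrees(np.linalg.norm(dv))/dstep))))
        a=pts[-1][0] if pts else p
        for i in range(1,n+1): pts.append((a+(q-a)*i/n,r*Ro.from_rotvec(dv*i/n),w[4]))
        r=rt
    emit(pts)
def emit(pts):
    o=get_obs();bp=np.array(o["tool_pos"]);br=Ro.from_rotvec(o["tool_rot"])
    for k in range(0,len(pts),5):
        rows=[]
        for q,rr,c in pts[k:k+5]:
            t=(br.inv()*rr).as_rotvec()/np.pi;s=br.inv().apply(q-bp)/.3
            rows.append([round(float(x),3) for x in (*t,*s,c)])
        print(rows);bp,br,_=pts[k:k+5][-1]
def st():
    o=get_obs();R=Ro.from_rotvec(o["tool_rot"]).as_matrix();print(round(o["t"],2),"q",np.round(o["q"],2),"p",o["tool_pos"].round(4),"yaw",np.degrees(np.arctan2(R[1,0],R[0,0])).round(2),"tilt",R[:2,2].round(3),"F",o["contact_force"].round(2),"T",o["wrist_torque"].round(2),"open",round(o["opening"],4),"g",round(o["grip_force"],1))
    return o
E
python3 - <<'E'
from h import *
st();plan([(.2,-.45,.32,13.8,-1),(.36,-.15,.32,5,-1),(.40,.10,.3,-5,-1),(.402,.296,.12,-15.2,-1)])
E
```

```text
0.3 q [-1.45  0.05  1.61 -0.    1.48 -0.12] p [ 0.149  -0.6067  0.2059] yaw 13.8 tilt [-0.     0.001] F [-0.44  0.05  0.51] T [0.   0.01 0.03] open 0.0852 g 0.0
[[-0.0, -0.0, -0.0, 0.058, -0.093, -0.076, -1.0], [-0.0, -0.0, -0.0, 0.116, -0.187, -0.152, -1.0], [-0.0, -0.0, -0.0, 0.174, -0.28, -0.228, -1.0], [-0.0, -0.0, -0.0, 0.232, -0.374, -0.304, -1.0], [-0.0, -0.0, -0.0, 0.29, -0.467, -0.38, -1.0]]
[[-0.0, -0.0, 0.006, 0.095, -0.105, 0.0, -1.0], [-0.0, -0.0, 0.012, 0.189, -0.211, 0.0, -1.0], [-0.0, -0.0, 0.018, 0.284, -0.316, 0.0, -1.0], [-0.0, -0.0, 0.024, 0.378, -0.422, 0.0, -1.0], [-0.0, -0.0, 0.031, 0.473, -0.527, 0.0, -1.0]]
[[0.0, 0.0, 0.006, 0.084, -0.114, 0.0, -1.0], [0.0, 0.0, 0.012, 0.168, -0.228, 0.0, -1.0], [0.0, 0.0, 0.018, 0.252, -0.342, 0.0, -1.0], [0.0, 0.0, 0.028, 0.294, -0.476, 0.011, -1.0], [0.0, 0.0, 0.037, 0.336, -0.611, 0.022, -1.0]]
[[0.0, 0.0, 0.009, 0.026, -0.138, 0.011, -1.0], [0.0, 0.0, 0.019, 0.053, -0.276, 0.022, -1.0], [0.0, 0.0, 0.028, 0.079, -0.415, 0.033, -1.0], [0.0, 0.0, 0.037, 0.105, -0.553, 0.044, -1.0], [0.0, 0.0, 0.046, 0.109, -0.662, 0.144, -1.0]]
[[0.0, 0.0, 0.009, -0.012, -0.108, 0.1, -1.0], [0.0, 0.0, 0.019, -0.023, -0.217, 0.2, -1.0], [0.0, 0.0, 0.028, -0.035, -0.325, 0.3, -1.0], [0.0, 0.0, 0.038, -0.046, -0.433, 0.4, -1.0], [0.0, 0.0, 0.047, -0.058, -0.541, 0.5, -1.0]]
```

Call:
carry_out(
  rows=[
    [0,0,0,0.058,-0.093,-0.076,-1],
    [0,0,0,0.116,-0.187,-0.152,-1],
    [0,0,0,0.174,-0.28,-0.228,-1],
    [0,0,0,0.232,-0.374,-0.304,-1],
    [0,0,0,0.29,-0.467,-0.38,-1],
  ],
  force=60,
)

```text
t: 0.8
tool_pos: [0.2003, -0.4487, 0.3212]
tool_rot: [3.119, 0.377, 0.0]
contact_force: [-0.1, -0.1, -0.6]
opening: 0.0854
grip_force: 0.0
```

Call:
carry_out(
  rows=[
    [0,0,0.006,0.095,-0.105,0,-1],
    [0,0,0.012,0.189,-0.211,0,-1],
    [0,0,0.018,0.284,-0.316,0,-1],
    [0,0,0.024,0.378,-0.422,0,-1],
    [0,0,0.031,0.473,-0.527,0,-1],
  ],
)

```text
t: 1.3
tool_pos: [0.3006, -0.2612, 0.3204]
tool_rot: [3.133, 0.223, 0.001]
contact_force: [1.1, 0.9, 0.7]
opening: 0.0854
grip_force: 0.0
```

Call:
carry_out(
  rows=[
    [0,0,0.006,0.084,-0.114,0,-1],
    [0,0,0.012,0.168,-0.228,0,-1],
    [0,0,0.018,0.252,-0.342,0,-1],
    [0,0,0.028,0.294,-0.476,0.011,-1],
    [0,0,0.037,0.336,-0.611,0.022,-1],
  ],
)

```text
t: 1.8
tool_pos: [0.3739, -0.0653, 0.3137]
tool_rot: [3.141, 0.041, 0.001]
contact_force: [0.4, -0.8, 0.1]
opening: 0.0854
grip_force: 0.0
```

Call:
carry_out(
  rows=[
    [0,0,0.009,0.026,-0.138,0.011,-1],
    [0,0,0.019,0.053,-0.276,0.022,-1],
    [0,0,0.028,0.079,-0.415,0.033,-1],
    [0,0,0.037,0.105,-0.553,0.044,-1],
    [0,0,0.046,0.109,-0.662,0.144,-1],
  ],
)

```text
t: 2.3
tool_pos: [0.403, 0.135, 0.2742]
tool_rot: [-3.134, 0.183, -0.013]
contact_force: [1.2, -0.7, 0.3]
opening: 0.0853
grip_force: 0.0
```

Call:
carry_out(
  rows=[
    [0,0,0.009,-0.012,-0.108,0.1,-1],
    [0,0,0.019,-0.023,-0.217,0.2,-1],
    [0,0,0.028,-0.035,-0.325,0.3,-1],
    [0,0,0.038,-0.046,-0.433,0.4,-1],
    [0,0,0.047,-0.058,-0.541,0.5,-1],
  ],
)

```text
t: 2.8
tool_pos: [0.4026, 0.2972, 0.1195]
tool_rot: [-3.113, 0.416, -0.001]
contact_force: [0.7, 0.3, 0.6]
opening: 0.0853
grip_force: 0.0
```

```bash
python3 - <<'E'
from h import *
o=st();d=get_image("top");print("tcp px",proj(d,o["tool_pos"]))
cv2.imwrite("pics/c.png",cv2.resize(d["img"][130:290,230:420],None,fx=3.5,fy=3.5,interpolation=2))
plan([(.402,.2964,.05,-15.2,-1),(.402,.2964,.002,-15.2,-1)],step=.03)
E
```

```text
2.8 q [ 0.49 -0.18  1.98 -0.    1.34  2.32] p [0.4026 0.2972 0.1195] yaw -15.23 tilt [0.001 0.   ] F [0.65 0.29 0.55] T [ 0.05  0.02 -0.01] open 0.0853 g 0.0
tcp px [264.58818507 260.3547791 ]
[[0.0, 0.001, 0.0, 0.004, 0.002, 0.07, -1.0], [0.001, 0.002, 0.0, 0.009, 0.003, 0.141, -1.0], [0.001, 0.002, 0.0, 0.013, 0.005, 0.211, -1.0], [0.001, 0.002, 0.0, 0.014, 0.005, 0.291, -1.0], [0.001, 0.002, 0.0, 0.014, 0.004, 0.371, -1.0]]
```

View pics/c.png

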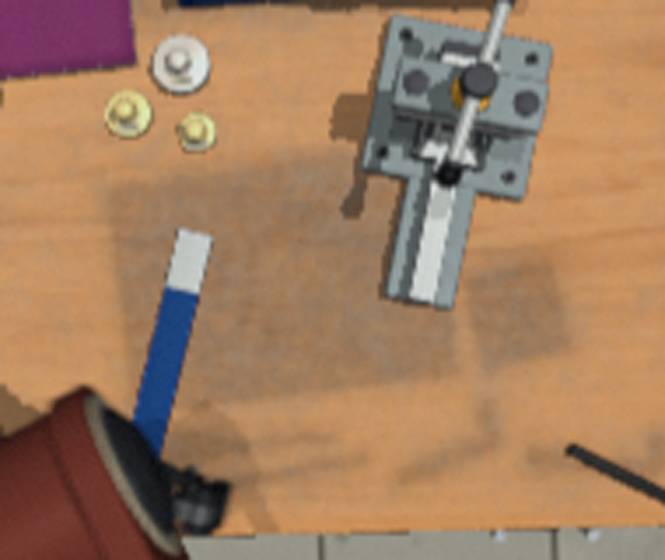

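The arm is over the bar's blue end, which it hides; the bar and clamp haven't moved. I'll go down and close.

Call:
carry_out(
  rows=[
    [0,0.002,0,0.004,0.002,0.07,-1],
    [0,0.002,0,0.009,0.003,0.141,-1],
    [0,0.002,0,0.013,0.004,0.211,-1],
    [0,0.002,0,0.014,0.004,0.301,-1],
    [0,0.002,0,0.014,0.004,0.391,-1],
  ],
)

```text
t: 3.35
tool_pos: [0.4069, 0.2936, 0.0027]
tool_rot: [3.114, -0.415, 0.011]
contact_force: [-0.4, -0.2, -0.5]
opening: 0.0853
grip_force: 0.0
```

Call:
carry_out(
  rows=[
    [0,0,0,0,0,0,0.4],
    [0,0,0,0,0,0,0.4],
    [0,0,0,0,0,0,0.4],
    [0,0,0,0,0,0,1],
    [0,0,0,0,0,0,1],
  ],
)

```text
t: 3.85
tool_pos: [0.4076, 0.294, 0.0047]
tool_rot: [-3.113, 0.415, -0.013]
contact_force: [-1.0, 0.2, 0.2]
opening: 0.0121
grip_force: 0.0
```

Call:
carry_out(
  rows=[
    [0,0,0,0,0,0,1],
    [0,0,0,0,0,0,1],
    [0,0,0,0,0,0,1],
  ],
)

```text
t: 4.15
tool_pos: [0.4066, 0.2935, 0.0033]
tool_rot: [3.113, -0.415, 0.01]
contact_force: [0.2, 0.0, 0.4]
opening: -0.0001
grip_force: 0.0
```

```bash
python3 - <<'E'
from h import *
st()
E
```

```text
4.15 q [ 0.48 -0.02  2.05 -0.    1.11  2.32] p [0.4066 0.2935 0.0033] yaw -15.18 tilt [ 0.006 -0.002] F [0.22 0.01 0.42] T [ 0.01 -0.01 -0.01] open -0.0001 g 0.0
```

The fingers shut on nothing, so I'll lift and look.

Call:
carry_out(
  rows=[
    [0,-0.002,0,0,0,-0.12,1],
    [0,-0.002,0,0,0,-0.24,-1],
    [0,-0.002,0,-0.15,0,-0.36,-1],
    [0,-0.002,0,-0.15,-0.15,-0.45,-1],
    [0,-0.002,0,-0.15,-0.3,-0.5,-1],
  ],
)

```text
t: 4.65
tool_pos: [0.3844, 0.3906, 0.1548]
tool_rot: [-3.111, 0.416, -0.005]
contact_force: [1.6, -0.2, 1.0]
opening: 0.0584
grip_force: 0.0
```

```bash
python3 - <<'E'
from h import *
st();d=get_image("top")
hsv=cv2.cvtColor(d["img"],cv2.COLOR_BGR2HSV)
m=cv2.inRange(hsv,(100,120,60),(125,255,255)); m[:190]=0; m[:,:240]=0; m[282:]=0;m[:,310:]=0
c=max(cv2.findContours(m,0,2)[0],key=cv2.contourArea);print(cv2.contourArea(c),cv2.minAreaRect(c))
cv2.imwrite("pics/c2.png",cv2.resize(d["img"][130:290,230:420],None,fx=3.5,fy=3.5,interpolation=2))
E
```

```text
4.65 q [ 0.66 -0.1   1.85 -0.    1.39  2.49] p [0.3844 0.3906 0.1548] yaw -15.22 tilt [0.003 0.002] F [ 1.63 -0.19  0.99] T [ 0.05 -0.02  0.02] open 0.0584 g 0.0
468.0 ((274.7296447753906, 240.5558624267578), (9.29649543762207, 57.039512634277344), 13.671307563781738)
```

View pics/c2.png

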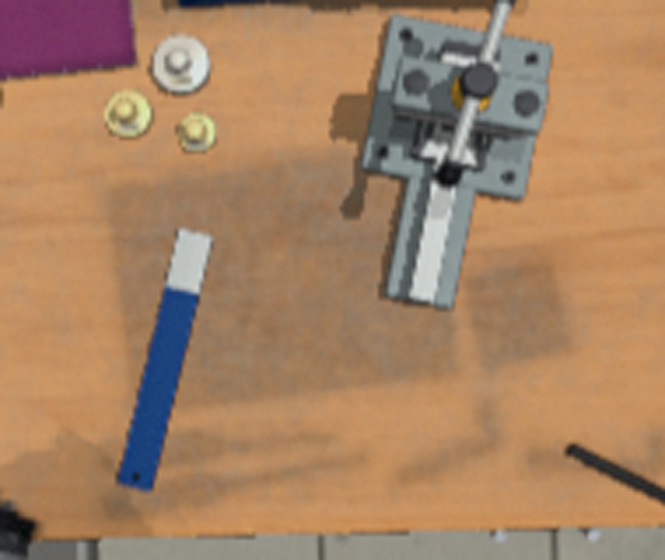

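The bar is exactly where it was, so the fingers passed over it without touching. I'll go back, partly closed, and feel for the table.

```bash
python3 - <<'E'
from h import *
st();plan([(.403,.296,.06,-15.2,0),(.403,.296,.006,-15.2,0)],step=.04)
E
```

```text
4.7 q [ 0.66 -0.09  1.83  0.    1.38  2.5 ] p [0.3878 0.3977 0.1578] yaw -15.08 tilt [0.008 0.01 ] F [-1.47  0.57  3.52] T [ 0.04  0.02 -0.01] open 0.0652 g 0.0
[[-0.001, -0.0, 0.0, 0.034, 0.079, 0.081, 0.0], [-0.002, -0.001, 0.0, 0.068, 0.159, 0.161, 0.0], [-0.003, -0.001, 0.0, 0.102, 0.238, 0.242, 0.0], [-0.004, -0.002, 0.001, 0.136, 0.318, 0.323, 0.0], [-0.004, -0.002, 0.001, 0.135, 0.319, 0.413, 0.0]]
[[0.0, 0.0, 0.0, 0.0, 0.0, 0.09, 0.0]]
```

Call:
carry_out(
  rows=[
    [0,0,0,0.034,0.079,0.081,0],
    [0,0,0,0.068,0.159,0.161,0],
    [0,0,0,0.102,0.238,0.242,0],
    [0,0,0,0.136,0.318,0.323,0],
    [0,0,0,0.136,0.318,0.413,0],
  ],
)

```text
t: 5.2
tool_pos: [0.3999, 0.2852, 0.0273]
tool_rot: [3.113, -0.419, 0.001]
contact_force: [-0.2, 0.2, -0.9]
opening: 0.0425
grip_force: 0.0
```

Call:
carry_out(
  rows=[
    [0,0,0,0,0,0.09,0],
    [0,0,0,0,0,0.09,0],
    [0,0,0,0,0,0.09,0],
  ],
)

```text
t: 5.5
tool_pos: [0.3993, 0.2871, 0.0011]
tool_rot: [3.113, -0.415, -0.001]
contact_force: [0.3, 0.1, 0.7]
opening: 0.0426
grip_force: 0.0
```

```bash
python3 - <<'E'
from h import *
st()
E
```

```text
5.5 q [ 0.47 -0.04  2.07  0.    1.11  2.31] p [0.3993 0.2871 0.0011] yaw -15.18 tilt [-0.001 -0.   ] F [0.32 0.11 0.71] T [0.07 0.01 0.02] open 0.0426 g 0.0
```

Call:
carry_out(
  rows=[
    [0,0,0,0,0,-0.04,0],
    [0,0,0,0,-0.032,-0.04,0],
    [0,0,0,0,-0.032,0,0],
    [0,0,0,0,-0.032,0.004,0],
    [0,0,0,0,-0.032,0.004,0],
  ],
)

```text
t: 6.0
tool_pos: [0.4012, 0.2961, -0.0011]
tool_rot: [3.113, -0.414, -0.003]
contact_force: [-0.2, -1.0, -0.3]
opening: 0.0429
grip_force: 0.0
```

Call:
carry_out(
  rows=[
    [0,0,0,0,0,0.004,0],
    [0,0,0,0,0,0.008,0],
    [0,0,0,0,0,0.008,0],
  ],
)

```text
t: 6.3
tool_pos: [0.4019, 0.2963, -0.0027]
tool_rot: [3.114, -0.415, -0.001]
contact_force: [0.1, -0.2, 0.1]
opening: 0.0429
grip_force: 0.0
```

Call:
carry_out(
  rows=[
    [0,0,0,0,0,0.004,0],
    [0,0,0,0,0,0.008,0],
    [0,0,0,0,0,0.008,0],
  ],
)

```text
t: 6.6
tool_pos: [0.4019, 0.2964, -0.0051]
tool_rot: [3.114, -0.415, -0.0]
contact_force: [0.7, -0.7, -0.3]
opening: 0.0426
grip_force: 0.0
```

```bash
python3 - <<'E'
from h import *
st()
E
```

```text
6.6 q [ 0.49 -0.01  2.06  0.    1.09  2.32] p [ 0.4019  0.2964 -0.0051] yaw -15.19 tilt [-0. -0.] F [ 0.7  -0.66 -0.35] T [-0.02 -0.04  0.04] open 0.0426 g 0.0
```

Call:
carry_out(
  rows=[
    [0,0,0,0,0,0,0.5],
    [0,0,0,0,0,0,0.5],
    [0,0,0,0,0,0,0.5],
    [0,0,0,0,0,0,0.5],
  ],
  force=40,
)

```text
t: 7.0
tool_pos: [0.4021, 0.2965, -0.0048]
tool_rot: [-3.114, 0.415, -0.0]
contact_force: [-0.3, 0.2, -0.3]
opening: 0.0217
grip_force: 0.0
```

```bash
python3 - <<'E'
from h import *
st()
E
```

```text
7.0 q [ 0.49 -0.01  2.06 -0.    1.09  2.32] p [ 0.4021  0.2965 -0.0048] yaw -15.18 tilt [0. 0.] F [-0.28  0.19 -0.35] T [-0.01 -0.04  0.  ] open 0.0217 g 0.0
```

Call:
carry_out(
  rows=[
    [0,0,0,0,0,0.004,0.5],
    [0,0,0,0,0,0.008,0.5],
    [0,0,0,0,0,0.008,0.5],
  ],
)

```text
t: 7.3
tool_pos: [0.4019, 0.2964, -0.0075]
tool_rot: [3.114, -0.415, -0.001]
contact_force: [-0.4, 0.5, 0.7]
opening: 0.0215
grip_force: 0.0
```

```bash
python3 - <<'E'
from h import *
st();d=get_image("top");s=get_image("side");print(proj(s,[.402,.2965,0]),proj(d,[.402,.2965,0]))
hsv=cv2.cvtColor(d["img"],cv2.COLOR_BGR2HSV)
m=cv2.inRange(hsv,(100,120,60),(125,255,255)); m[:190]=0; m[:,:240]=0; m[282:]=0;m[:,310:]=0
c=max(cv2.findContours(m,0,2)[0],key=cv2.contourArea);print(cv2.contourArea(c),cv2.minAreaRect(c))
a=cv2.resize(d["img"][180:300,230:330],None,fx=4,fy=4,interpolation=2);b=cv2.resize(s["img"][130:250,240:340],None,fx=4,fy=4,interpolation=2)
cv2.imwrite("pics/c3.png",np.hstack([a,b]))
E
```

```text
7.3 q [ 0.49 -0.01  2.06 -0.    1.09  2.32] p [ 0.4019  0.2964 -0.0075] yaw -15.18 tilt [-0. -0.] F [-0.37  0.53  0.66] T [ 0.01 -0.03  0.  ] open 0.0215 g 0.0
[287.84961371 190.22323311] [271.99930836 255.35505594]
243.5 ((277.64703369140625, 228.4117889404297), (9.216353416442871, 32.01470184326172), 14.03624439239502)
```

View pics/c3.png

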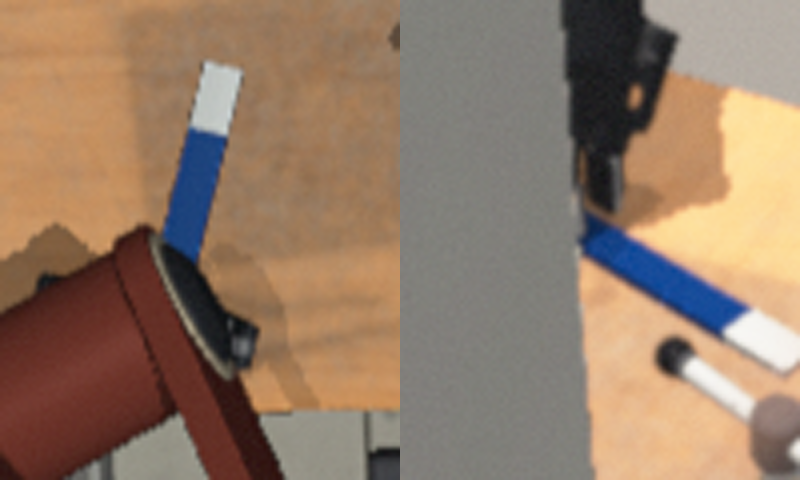

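The side view shows the visible fingertip at about pixel (293,182), a few mm above the bar. So the fingers end short of the reported TCP. I'll keep feeling downward.

Call:
carry_out(
  rows=[
    [0,0,0,0,0,0.005,0.5],
    [0,0,0,0,0,0.007,0.5],
    [0,0,0,0,0,0.007,0.5],
  ],
)

```text
t: 7.7
tool_pos: [0.402, 0.2964, -0.0095]
tool_rot: [3.114, -0.415, -0.0]
contact_force: [-0.1, -0.7, 0.2]
opening: 0.0217
grip_force: 0.0
```

Call:
carry_out(
  rows=[
    [0,0,0,0,0,0.005,0.5],
    [0,0,0,0,0,0.007,0.5],
    [0,0,0,0,0,0.007,0.5],
  ],
)

```text
t: 8.0
tool_pos: [0.402, 0.2964, -0.0116]
tool_rot: [3.114, -0.415, -0.0]
contact_force: [-0.3, 0.5, -0.2]
opening: 0.0212
grip_force: 0.0
```

```bash
python3 - <<'E'
from h import *
st()
E
```

```text
8.0 q [0.49 0.   2.06 0.   1.08 2.32] p [ 0.402   0.2964 -0.0116] yaw -15.18 tilt [-0. -0.] F [-0.28  0.5  -0.16] T [ 0.03 -0.02 -0.  ] open 0.0212 g 0.0
```

Call:
carry_out(
  rows=[
    [0,0,0,0,0,0.004,0.5],
    [0,0,0,0,0,0.006,0.5],
    [0,0,0,0,0,0.006,0.5],
  ],
)

```text
t: 8.3
tool_pos: [0.402, 0.2964, -0.0134]
tool_rot: [3.114, -0.415, -0.0]
contact_force: [-0.8, 0.3, 0.0]
opening: 0.0215
grip_force: 0.0
```

Call:
carry_out(
  rows=[
    [0,0,0,0,0,0.004,0.5],
    [0,0,0,0,0,0.006,0.5],
    [0,0,0,0,0,0.006,0.5],
  ],
)

```text
t: 8.6
tool_pos: [0.402, 0.2964, -0.0152]
tool_rot: [3.114, -0.415, -0.0]
contact_force: [-0.8, -0.1, 0.2]
opening: 0.0211
grip_force: 0.0
```

```bash
python3 - <<'E'
from h import *
st();s=get_image("side");cv2.imwrite("pics/c4.png",cv2.resize(s["img"][120:240,260:360],None,fx=5,fy=5,interpolation=2))
for z in(0,.01,.02):print(z,proj(s,[.402,.2964,z]),proj(s,[.4055,.310,z]))
E
```

```text
8.6 q [ 0.49  0.01  2.06 -0.    1.07  2.32] p [ 0.402   0.2964 -0.0152] yaw -15.18 tilt [-0. -0.] F [-0.82 -0.13  0.15] T [-0.01  0.01  0.05] open 0.0211 g 0.0
0 [287.82728448 190.24886561] [292.18325506 187.23545668]
0.01 [287.59252956 186.82355681] [291.97688881 183.81685493]
0.02 [287.35486134 183.35574007] [291.76798049 180.35614194]
```

View pics/c4.png

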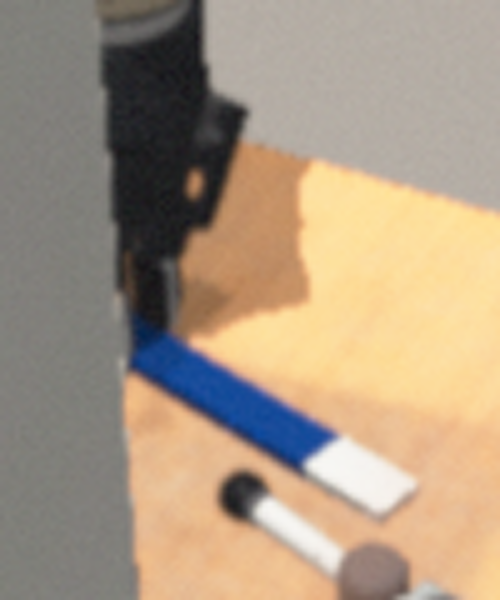

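The fingertip is now at about pixel (293,186), just above the bar's surface. The real finger end sits about 20 mm behind the reported TCP, so I'll continue down in small steps.

Call:
carry_out(
  rows=[
    [0,0,0,0,0,0.004,0.5],
    [0,0,0,0,0,0.006,0.5],
    [0,0,0,0,0,0.006,0.5],
  ],
)

```text
t: 8.95
tool_pos: [0.4021, 0.2965, -0.0169]
tool_rot: [3.114, -0.415, -0.0]
contact_force: [0.4, -0.7, 0.8]
opening: 0.021
grip_force: 0.0
```

Call:
carry_out(
  rows=[
    [0,0,0,0,0,0.004,0.5],
    [0,0,0,0,0,0.006,0.5],
    [0,0,0,0,0,0.006,0.5],
  ],
)

```text
t: 9.25
tool_pos: [0.4022, 0.2966, -0.0171]
tool_rot: [3.113, -0.415, -0.001]
contact_force: [-5.4, -3.3, 12.2]
opening: 0.0212
grip_force: 6.0
```

```bash
python3 - <<'E'
from h import *
st()
E
```

```text
9.25 q [ 0.49  0.01  2.06 -0.    1.07  2.32] p [ 0.4022  0.2966 -0.0171] yaw -15.17 tilt [-0.001 -0.001] F [-5.43 -3.28 12.25] T [-0.43  0.87  0.04] open 0.0212 g 6.0
```

Contact with the bar top (8 mm) comes at a reported z of −0.0171, so the true fingertip is 25 mm above the reported TCP. I'll lift, open, go down beside the bar and close.

Call:
carry_out(
  rows=[
    [0,0,0,0,0,-0.03,0.5],
    [0,0,0,0,0,-0.03,-0.2],
    [0,0,0,0,0,-0.03,-0.2],
    [0,0,0,0,0,-0.005,-0.2],
    [0,0,0,0,0,0.01,-0.2],
  ],
)

```text
t: 9.75
tool_pos: [0.4014, 0.2961, -0.0229]
tool_rot: [3.113, -0.415, -0.002]
contact_force: [-0.3, 0.5, -0.3]
opening: 0.0514
grip_force: 0.0
```

Call:
carry_out(
  rows=[
    [0,0,0,0,0,0.004,-0.2],
    [0,0,0,0,0,0.004,0.6],
    [0,0,0,0,0,0.004,0.6],
    [0,0,0,0,0,0.004,0.6],
    [0,0,0,0,0,0.004,0.6],
  ],
  force=60,
)

```text
t: 10.25
tool_pos: [0.4023, 0.2966, -0.0227]
tool_rot: [-3.114, 0.415, -0.001]
contact_force: [-1.2, 1.1, -1.0]
opening: 0.0225
grip_force: 58.9
```

```bash
python3 - <<'E'
from h import *
st()
E
```

```text
10.25 q [0.49 0.02 2.06 0.   1.06 2.32] p [ 0.4023  0.2966 -0.0227] yaw -15.18 tilt [0. 0.] F [-1.16  1.08 -1.02] T [ 0.09 -0.05  0.09] open 0.0225 g 58.9
```

Gripped with 59 N at an opening of 22.5 mm. Next I'll lift and carry the bar over the bed tongue, with its tip about 60 mm before the screw axis.

```bash
python3 - <<'E'
from h import *
plan([(.4022,.2965,.055,-15.2,.6),(.4195,.1132,.06,-12.4,.6)],step=.03,start=(.4022,.2965,-.0232,-15.2))
E
```

```text
[[-0.0, -0.0, 0.0, -0.0, 0.0, -0.085, 0.6], [-0.0, -0.0, 0.0, -0.0, 0.0, -0.172, 0.6], [-0.0, -0.0, 0.0, 0.0, 0.0, -0.259, 0.6], [-0.0, -0.0, -0.002, 0.031, 0.082, -0.261, 0.6], [-0.0, -0.0, -0.004, 0.062, 0.165, -0.264, 0.6]]
[[0.0, 0.0, -0.002, 0.03, 0.082, -0.002, 0.6], [0.0, 0.0, -0.004, 0.059, 0.165, -0.005, 0.6], [0.0, 0.0, -0.007, 0.089, 0.247, -0.007, 0.6], [0.0, 0.0, -0.009, 0.119, 0.33, -0.01, 0.6], [0.0, 0.0, -0.011, 0.148, 0.412, -0.012, 0.6]]
```

Call:
carry_out(
  rows=[
    [0,0,0,0,0,-0.06,0.6],
    [0,0,0,0,0,-0.16,0.6],
    [0,0,0,0,0,-0.259,0.6],
    [0,0,-0.002,0.031,0.082,-0.261,0.6],
    [0,0,-0.004,0.062,0.165,-0.264,0.6],
  ],
  force=80,
)

```text
t: 10.75
tool_pos: [0.4075, 0.2438, 0.0574]
tool_rot: [-3.116, 0.392, -0.002]
contact_force: [0.4, -0.9, -2.4]
opening: 0.022
grip_force: 78.7
```

Call:
carry_out(
  rows=[
    [0,0,-0.002,0.03,0.082,-0.002,0.6],
    [0,0,-0.004,0.059,0.165,-0.005,0.6],
    [0,0,-0.007,0.089,0.247,-0.007,0.6],
    [0,0,-0.009,0.119,0.33,-0.01,0.6],
    [0,0,-0.011,0.148,0.412,-0.012,0.6],
  ],
)

```text
t: 11.25
tool_pos: [0.4184, 0.1119, 0.0593]
tool_rot: [3.123, -0.341, -0.002]
contact_force: [0.3, 0.4, -1.8]
opening: 0.0217
grip_force: 78.7
```

Call:
carry_out(
  rows=[
    [0,0,0,0,0,0,0.6],
    [0,0,0,0,0,0,0.6],
    [0,0,0,0,0,0,0.6],
  ],
)

```text
t: 11.55
tool_pos: [0.4188, 0.1135, 0.0596]
tool_rot: [-3.123, 0.341, 0.001]
contact_force: [0.3, 0.5, -2.3]
opening: 0.0218
grip_force: 78.8
```

```bash
python3 - <<'E'
from h import *
o=st();d=get_image("top")
# predicted bar tip/edges at top z = tool_z+.0228+.008
z=o["tool_pos"][2]+.031;print("bar top z",z)
cv2.imwrite("pics/c5.png",cv2.resize(d["img"][135:245,310:420],None,fx=5.4,fy=5.4,interpolation=2))
for a in(.155,.1077): 
    p=o["tool_pos"]+a*np.array([np.cos(np.radians(-12.4)),np.sin(np.radians(-12.4)),0]);p[2]=z;u=proj(d,p);print(a,u,(u-[310,135])*5.4)
E
```

```text
11.55 q [ 0.09 -0.29  2.18  0.    1.25  1.88] p [0.4188 0.1135 0.0596] yaw -12.46 tilt [-0.001  0.   ] F [ 0.26  0.53 -2.31] T [0.07 0.13 0.03] open 0.0218 g 78.8
bar top z 0.09057373994264947
0.155 [358.05786321 184.30032287] [259.51246133 266.22174348]
0.1077 [354.28982484 204.276276  ] [239.16505415 374.09189042]
```

View pics/c5.png

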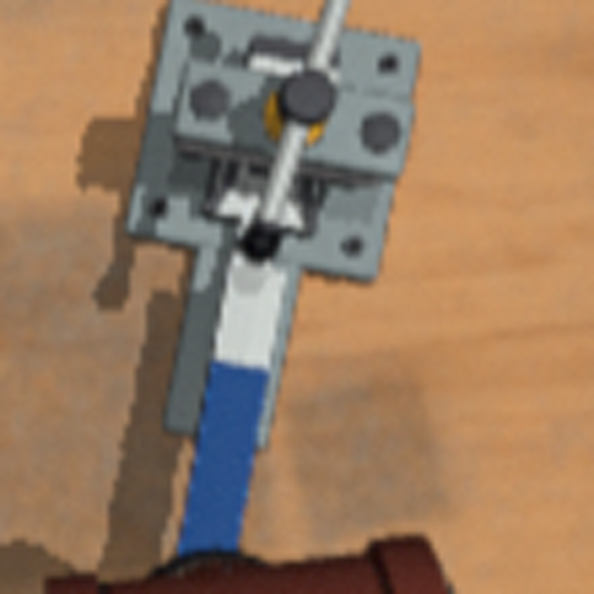

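The carried bar matches the prediction: the blue/bare boundary is at crop (240,365), on the bed's middle line. I'll lower until it touches the bed.

Call:
carry_out(
  rows=[
    [0,0,0,0,0,0.04,0.6],
    [0,0,0,0,0,0.08,0.6],
    [0,0,0,0,0,0.11,0.6],
    [0,0,0,0,0,0.119,0.6],
    [0,0,0,0,0,0.119,0.6],
  ],
)

```text
t: 12.1
tool_pos: [0.4184, 0.1131, 0.0231]
tool_rot: [3.123, -0.341, -0.003]
contact_force: [0.3, -0.5, -2.7]
opening: 0.0222
grip_force: 78.8
```

Call:
carry_out(
  rows=[
    [0,0,0,0,0,0.002,0.6],
    [0,0,0,0,0,0.004,0.6],
    [0,0,0,0,0,0.004,0.6],
  ],
)

```text
t: 12.4
tool_pos: [0.4196, 0.1131, 0.0234]
tool_rot: [-3.123, 0.342, -0.001]
contact_force: [1.1, 0.5, -3.1]
opening: 0.0219
grip_force: 78.8
```

Call:
carry_out(
  rows=[
    [0,0,0,0,0,0.002,0.6],
    [0,0,0,0,0,0.004,0.6],
    [0,0,0,0,0,0.004,0.6],
  ],
)

```text
t: 12.7
tool_pos: [0.4191, 0.113, 0.0218]
tool_rot: [3.123, -0.342, -0.0]
contact_force: [-0.7, -0.1, -2.7]
opening: 0.0221
grip_force: 78.8
```

```bash
python3 - <<'E'
from h import *
st()
E
```

```text
12.7 q [ 0.09 -0.23  2.2   0.    1.17  1.88] p [0.4191 0.113  0.0218] yaw -12.49 tilt [-0.  0.] F [-0.72 -0.11 -2.74] T [ 0.02  0.06 -0.04] open 0.0221 g 78.8
```

Call:
carry_out(
  rows=[
    [0,0,0,0,0,0.002,0.6],
    [0,0,0,0,0,0.003,0.6],
    [0,0,0,0,0,0.003,0.6],
  ],
)

```text
t: 13.0
tool_pos: [0.4192, 0.1131, 0.0209]
tool_rot: [-3.123, 0.342, -0.0]
contact_force: [-0.4, 0.1, -1.5]
opening: 0.022
grip_force: 78.9
```

Call:
carry_out(
  rows=[
    [0,0,0,0,0,0.002,0.6],
    [0,0,0,0,0,0.003,0.6],
    [0,0,0,0,0,0.003,0.6],
  ],
)

```text
t: 13.3
tool_pos: [0.4193, 0.1131, 0.02]
tool_rot: [-3.123, 0.342, -0.0]
contact_force: [0.3, -0.4, -1.8]
opening: 0.0219
grip_force: 78.9
```

Call:
carry_out(
  rows=[
    [0,0,0,0,0,0.002,0.6],
    [0,0,0,0,0,0.003,0.6],
    [0,0,0,0,0,0.003,0.6],
  ],
)

```text
t: 13.6
tool_pos: [0.4193, 0.1131, 0.0192]
tool_rot: [-3.123, 0.342, -0.0]
contact_force: [0.1, 0.7, -1.6]
opening: 0.0217
grip_force: 78.9
```

```bash
python3 - <<'E'
from h import *
st()
E
```

```text
13.6 q [ 0.09 -0.22  2.2   0.    1.16  1.88] p [0.4193 0.1131 0.0192] yaw -12.49 tilt [0. 0.] F [ 0.11  0.73 -1.61] T [ 0.02 -0.   -0.01] open 0.0217 g 78.9
```

Call:
carry_out(
  rows=[
    [0,0,0,0,0,0.002,0.6],
    [0,0,0,0,0,0.003,0.6],
    [0,0,0,0,0,0.003,0.6],
  ],
)

```text
t: 13.9
tool_pos: [0.4193, 0.1131, 0.0184]
tool_rot: [3.123, -0.342, 0.0]
contact_force: [-0.9, -0.7, 0.2]
opening: 0.0218
grip_force: 79.1
```

Call:
carry_out(
  rows=[
    [0,0,0,0,0,0.002,0.6],
    [0,0,0,0,0,0.003,0.6],
    [0,0,0,0,0,0.003,0.6],
  ],
)

```text
t: 14.2
tool_pos: [0.4193, 0.1131, 0.0174]
tool_rot: [-3.123, 0.341, -0.0]
contact_force: [-1.2, 0.2, 1.0]
opening: 0.0218
grip_force: 79.2
```

```bash
python3 - <<'E'
from h import *
st()
E
```

```text
14.2 q [ 0.09 -0.22  2.2   0.    1.16  1.88] p [0.4193 0.1131 0.0174] yaw -12.48 tilt [0. 0.] F [-1.23  0.18  0.95] T [ 0.02  0.15 -0.  ] open 0.0218 g 79.2
```

Contact begins near z 0.020, so the bed top is at about 42–43 mm. I'll ease up to light contact and slide in toward the guide.

Call:
carry_out(
  rows=[
    [0,0,0,0,0,-0.005,0.6],
    [0,0,0,0.03,0,-0.005,0.6],
    [0,0,0,0.06,0,-0.005,0.6],
    [0,0,0,0.08,0,-0.005,0.6],
    [0,0,0,0.1,0,-0.005,0.6],
  ],
)

```text
t: 14.7
tool_pos: [0.4491, 0.1064, 0.0187]
tool_rot: [3.123, -0.342, -0.001]
contact_force: [-2.2, 0.2, -0.3]
opening: 0.022
grip_force: 79.2
```

Call:
carry_out(
  rows=[
    [0,0,0,0.015,0,0,0.6],
    [0,0,0,0.03,0,0,0.6],
    [0,0,0,0.045,0,0,0.6],
    [0,0,0,0.06,0,0,0.6],
  ],
)

```text
t: 15.1
tool_pos: [0.4663, 0.1026, 0.0188]
tool_rot: [3.123, -0.341, -0.0]
contact_force: [-0.8, 0.6, -1.2]
opening: 0.0221
grip_force: 79.2
```

```bash
python3 - <<'E'
from h import *
st()
E
```

```text
15.1 q [ 0.06 -0.1   2.1   0.    1.15  1.85] p [0.4663 0.1026 0.0188] yaw -12.48 tilt [-0.  0.] F [-0.83  0.59 -1.22] T [ 0.05  0.23 -0.  ] open 0.0221 g 79.2
```

Call:
carry_out(
  rows=[
    [0,0,0,0.015,0,0,0.6],
    [0,0,0,0.03,0,0,0.6],
    [0,0,0,0.045,0,0,0.6],
    [0,0,0,0.06,0,0,0.6],
    [0,0,0,0.07,0,0,0.6],
  ],
)

```text
t: 15.6
tool_pos: [0.487, 0.098, 0.0188]
tool_rot: [3.123, -0.342, 0.0]
contact_force: [-1.2, 1.4, -0.2]
opening: 0.0218
grip_force: 79.2
```

Call:
carry_out(
  rows=[
    [0,0,0,0.01,0,0,0.6],
    [0,0,0,0.02,0,0,0.6],
    [0,0,0,0.03,0,0,0.6],
  ],
)

```text
t: 15.9
tool_pos: [0.4955, 0.0961, 0.0188]
tool_rot: [3.123, -0.342, -0.0]
contact_force: [-1.6, 0.3, 0.0]
opening: 0.022
grip_force: 79.1
```

```bash
python3 - <<'E'
from h import *
o=st();d=np.array([.6295,.067])-o["tool_pos"][:2];print("tip",.1547-d@[.9767,-.2147],"cross",d@[.2147,.9767])
E
```

```text
15.9 q [ 0.04 -0.04  2.04 -0.    1.14  1.83] p [0.4955 0.0961 0.0188] yaw -12.48 tilt [-0. -0.] F [-1.63  0.3   0.02] T [0.04 0.21 0.04] open 0.022 g 79.1
tip 0.01759223394255957 cross 0.0002999129128460786
```

Call:
carry_out(
  rows=[
    [0,0,0,0.004,0,0,0.6],
    [0,0,0,0.008,0,0,0.6],
    [0,0,0,0.012,0,0,0.6],
  ],
)

```text
t: 16.2
tool_pos: [0.4989, 0.0954, 0.0188]
tool_rot: [-3.123, 0.342, 0.0]
contact_force: [-0.4, 0.4, 0.0]
opening: 0.0219
grip_force: 79.2
```

Call:
carry_out(
  rows=[
    [0,0,0,0.002,0,0,0.6],
    [0,0,0,0.004,0,0,0.6],
    [0,0,0,0.005,0,0,0.6],
  ],
)

```text
t: 16.5
tool_pos: [0.5003, 0.0951, 0.0188]
tool_rot: [3.123, -0.342, -0.0]
contact_force: [-1.2, 1.0, -0.2]
opening: 0.0217
grip_force: 79.1
```

Call:
carry_out(
  rows=[
    [0,0,0,0.002,0,0,0.6],
    [0,0,0,0.004,0,0,0.6],
    [0,0,0,0.004,0,0,0.6],
  ],
)

```text
t: 16.8
tool_pos: [0.5016, 0.0948, 0.0188]
tool_rot: [3.123, -0.342, 0.001]
contact_force: [0.0, 1.0, -0.4]
opening: 0.0215
grip_force: 79.0
```

Call:
carry_out(
  rows=[
    [0,0,0,0.002,0,0,0.6],
    [0,0,0,0.004,0,0,0.6],
    [0,0,0,0.004,0,0,0.6],
  ],
)

```text
t: 17.1
tool_pos: [0.5025, 0.0946, 0.0188]
tool_rot: [-3.123, 0.342, 0.001]
contact_force: [-1.1, 0.4, 0.0]
opening: 0.0219
grip_force: 79.2
```

Call:
carry_out(
  rows=[
    [0,0,0,0.002,0,0,0.6],
    [0,0,0,0.004,0,0,0.6],
    [0,0,0,0.004,0,0,0.6],
  ],
)

```text
t: 17.4
tool_pos: [0.5025, 0.0946, 0.0188]
tool_rot: [-3.123, 0.342, 0.006]
contact_force: [-7.3, 1.9, 4.6]
opening: 0.022
grip_force: 79.7
```

Call:
carry_out(
  rows=[
    [0,0,0,0.002,0,0,0.6],
    [0,0,0,0.003,0,0,0.6],
    [0,0,0,0.003,0,0,0.6],
  ],
)

```text
t: 17.7
tool_pos: [0.5025, 0.0946, 0.0188]
tool_rot: [-3.123, 0.341, 0.01]
contact_force: [-11.6, 1.5, 7.9]
opening: 0.0222
grip_force: 80.1
```

The bar is against the stop at about 12 N. I'll ease off the push, release and rise, then look.

Call:
carry_out(
  rows=[
    [0,0,0,-0.003,0,0,0.6],
    [0,0,0,-0.006,0,0,0.6],
    [0,0,0,-0.006,0,0,0.6],
  ],
)

```text
t: 18.0
tool_pos: [0.5026, 0.0946, 0.0188]
tool_rot: [-3.123, 0.341, 0.001]
contact_force: [-4.4, 1.5, 2.2]
opening: 0.022
grip_force: 79.4
```

```bash
python3 - <<'E'
from h import *
st()
E
```

```text
18.0 q [ 0.04 -0.02  2.02  0.    1.14  1.83] p [0.5026 0.0946 0.0188] yaw -12.48 tilt [-0.001  0.   ] F [-4.38  1.45  2.24] T [ 0.16  0.73 -0.01] open 0.022 g 79.4
```

Call:
carry_out(
  rows=[
    [0,0,0,0,0,0,0.2],
    [0,0,0,0,0,0,-0.3],
    [0,0,0,0,0,0,-0.3],
    [0,0,0,0,0,-0.05,-0.3],
    [0,0,0,-0.1,0,-0.15,-0.3],
  ],
)

```text
t: 18.5
tool_pos: [0.474, 0.1003, 0.0633]
tool_rot: [3.122, -0.344, -0.005]
contact_force: [0.1, 0.1, 0.6]
opening: 0.0555
grip_force: 0.0
```

Call:
carry_out(
  rows=[
    [0,0,0,-0.15,0,-0.12,-0.5],
    [0,0,0,-0.3,0,-0.25,-0.5],
    [0,0,0,-0.3,0,-0.38,-0.5],
    [0,0,0,-0.3,0,-0.48,-0.5],
    [0,0,0,-0.3,0,-0.5,-0.5],
  ],
)

```text
t: 19.0
tool_pos: [0.3881, 0.1209, 0.2208]
tool_rot: [-3.12, 0.34, -0.018]
contact_force: [0.8, -0.0, -0.1]
opening: 0.064
grip_force: 0.0
```

```bash
python3 - <<'E'
from h import *
st();d=get_image("top");s=get_image("side")
a=cv2.resize(d["img"][125:235,320:400],None,fx=5,fy=5,interpolation=2);b=cv2.resize(s["img"][190:300,280:360],None,fx=5,fy=5,interpolation=2)
cv2.imwrite("pics/c6.png",np.hstack([a,b]))
E
```

```text
19.0 q [ 0.12 -0.53  2.08 -0.    1.58  1.91] p [0.3881 0.1209 0.2208] yaw -12.45 tilt [0.012 0.001] F [ 0.77 -0.02 -0.1 ] T [0.03 0.06 0.03] open 0.064 g 0.0
```

View pics/c6.png

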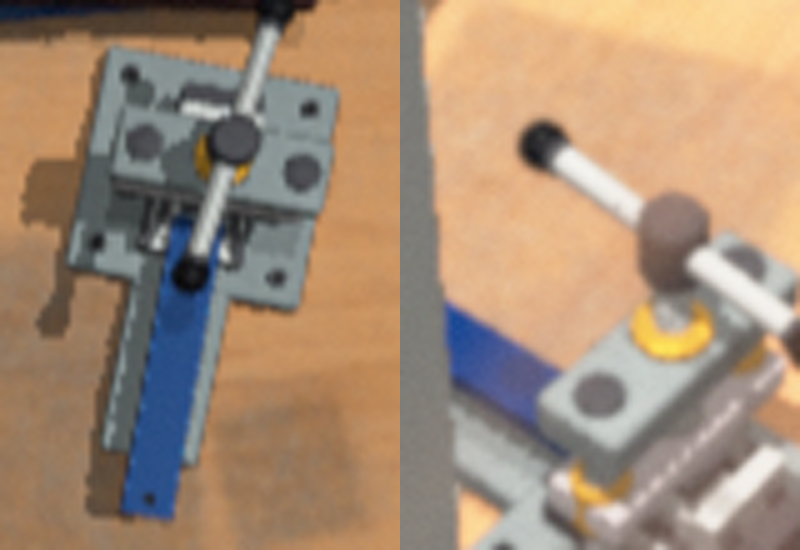

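The bar is home: the blue coat starts at the jaw and the bar lies between the lips. Now for the T-handle: I'll turn the tool to yaw 160° and come down over the near end of the rod.

```bash
python3 - <<'E'
from h import *
plan([(.45,.11,.21,160,0),(.5902,.0806,.19,160,0),(.5902,.0806,.123,160,0)],step=.04,dstep=8.5,start=(.3857,.1203,.2138,-12.48))
E
```

```text
[[-0.0, -0.002, -0.046, 0.007, 0.001, 0.009, 0.0], [-0.0, -0.002, -0.091, 0.017, 0.0, 0.01, 0.0], [-0.0, -0.002, -0.137, 0.027, -0.0, 0.011, 0.0], [-0.0, -0.002, -0.183, 0.038, -0.001, 0.011, 0.0], [0.0, -0.002, -0.228, 0.048, -0.001, 0.012, 0.0]]
[[0.0, 0.0, -0.046, 0.008, 0.006, 0.001, 0.0], [0.0, 0.0, -0.091, 0.016, 0.013, 0.001, 0.0], [0.0, 0.0, -0.137, 0.025, 0.019, 0.002, 0.0], [0.0, 0.0, -0.183, 0.033, 0.025, 0.002, 0.0], [0.0, 0.0, -0.228, 0.041, 0.032, 0.003, 0.0]]
[[0.0, 0.0, -0.046, 0.002, 0.01, 0.001, 0.0], [0.0, 0.0, -0.091, 0.004, 0.02, 0.001, 0.0], [0.0, 0.0, -0.137, 0.006, 0.03, 0.002, 0.0], [0.0, 0.0, -0.183, 0.008, 0.041, 0.002, 0.0], [0.0, 0.0, -0.228, 0.01, 0.051, 0.003, 0.0]]
[[0.0, 0.0, -0.046, -0.005, 0.009, 0.001, 0.0], [0.0, 0.0, -0.091, -0.01, 0.018, 0.001, 0.0], [0.0, 0.0, -0.137, -0.015, 0.027, 0.002, 0.0], [0.0, 0.0, -0.183, -0.021, 0.036, 0.002, 0.0], [0.0, 0.0, -0.228, -0.026, 0.045, 0.003, 0.0]]
[[0.0, 0.0, -0.046, -0.01, 0.003, 0.001, 0.0], [0.0, 0.0, -0.046, -0.124, 0.037, 0.017, 0.0], [0.0, 0.0, -0.046, -0.239, 0.071, 0.034, 0.0], [0.0, 0.0, -0.046, -0.353, 0.104, 0.051, 0.0], [0.0, 0.0, -0.046, -0.468, 0.138, 0.067, 0.0]]
[[0.0, 0.0, 0.0, 0.0, 0.0, 0.112, 0.0], [0.0, 0.0, 0.0, 0.0, 0.0, 0.223, 0.0]]
```

Call:
carry_out(
  rows=[
    [0,0,-0.046,0.01,0,0,0],
    [0,0,-0.091,0.02,0,0,0],
    [0,0,-0.137,0.03,0,0,0],
    [0,0,-0.183,0.04,0,0,0],
    [0,0,-0.228,0.05,0,0,0],
  ],
  force=40,
)

```text
t: 19.6
tool_pos: [0.3996, 0.1169, 0.2115]
tool_rot: [-3.042, -0.783, 0.006]
contact_force: [-0.8, -0.2, 1.1]
opening: 0.0428
grip_force: 0.0
```

Call:
carry_out(
  rows=[
    [0,0,-0.046,0.008,0.006,0,0],
    [0,0,-0.091,0.016,0.013,0,0],
    [0,0,-0.137,0.025,0.019,0,0],
    [0,0,-0.183,0.033,0.025,0,0],
    [0,0,-0.228,0.041,0.032,0,0],
  ],
)

```text
t: 20.1
tool_pos: [0.415, 0.1144, 0.2114]
tool_rot: [-2.573, -1.799, 0.006]
contact_force: [-0.6, 0.6, 0.1]
opening: 0.0427
grip_force: 0.0
```

Call:
carry_out(
  rows=[
    [0,0,-0.046,0.002,0.01,0,0],
    [0,0,-0.091,0.004,0.02,0,0],
    [0,0,-0.137,0.006,0.03,0,0],
    [0,0,-0.183,0.008,0.041,0,0],
    [0,0,-0.228,0.01,0.051,0,0],
  ],
)

```text
t: 20.6
tool_pos: [0.4304, 0.1118, 0.2114]
tool_rot: [-1.779, -2.586, 0.004]
contact_force: [0.3, 0.5, 0.4]
opening: 0.0429
grip_force: 0.0
```

Call:
carry_out(
  rows=[
    [0,0,-0.046,-0.005,0.009,0,0],
    [0,0,-0.091,-0.01,0.018,0,0],
    [0,0,-0.137,-0.015,0.027,0,0],
    [0,0,-0.183,-0.021,0.036,0,0],
    [0,0,-0.228,-0.026,0.045,0,0],
  ],
)

```text
t: 21.1
tool_pos: [0.4457, 0.1093, 0.2113]
tool_rot: [-0.759, -3.044, 0.002]
contact_force: [0.7, 0.1, -0.3]
opening: 0.0428
grip_force: 0.0
```

Call:
carry_out(
  rows=[
    [0,0,-0.046,-0.01,0.003,0,0],
    [0,0,-0.046,-0.124,0.037,0,0],
    [0,0,-0.046,-0.239,0.071,0,0],
    [0,0,-0.046,-0.353,0.104,0,0],
    [0,0,-0.046,-0.353,0.104,0,0],
  ],
)

```text
t: 21.6
tool_pos: [0.556, 0.0855, 0.2102]
tool_rot: [-0.549, -3.088, 0.002]
contact_force: [0.1, -0.1, 0.1]
opening: 0.0427
grip_force: 0.0
```

```bash
python3 - <<'E'
from h import *
o=st();plan([(.5902,.0806,.19,160,0),(.5902,.0806,.123,160,0)],step=.04)
E
```

```text
21.6 q [ 0.02 -0.09  1.75 -0.    1.49 -1.2 ] p [0.556  0.0855 0.2102] yaw 159.85 tilt [-0.005 -0.001] F [ 0.07 -0.07  0.09] T [ 0.01  0.03 -0.  ] open 0.0427 g 0.0
[[-0.0, -0.001, -0.0, -0.056, 0.012, 0.033, 0.0], [-0.001, -0.001, -0.001, -0.113, 0.024, 0.067, 0.0], [-0.001, -0.001, -0.001, -0.113, 0.024, 0.179, 0.0], [-0.001, -0.001, -0.001, -0.114, 0.025, 0.29, 0.0]]
```

Call:
carry_out(
  rows=[
    [0,0,0,-0.056,0.012,0.033,0],
    [0,0,0,-0.113,0.024,0.067,0],
    [0,0,0,-0.113,0.024,0.15,0],
    [0,0,0,-0.113,0.024,0.22,0],
    [0,0,0,-0.113,0.024,0.29,0],
  ],
)

```text
t: 22.1
tool_pos: [0.5871, 0.082, 0.124]
tool_rot: [-0.546, -3.09, 0.001]
contact_force: [-0.8, 0.8, 0.9]
opening: 0.0424
grip_force: 0.0
```

Call:
carry_out(
  rows=[
    [0,0,0,0,0,0,0],
    [0,0,0,0,0,0,0.6],
    [0,0,0,0,0,0,1],
    [0,0,0,0,0,0,1],
    [0,0,0,0,0,0,1],
  ],
)

```text
t: 22.6
tool_pos: [0.5895, 0.0818, 0.1283]
tool_rot: [0.546, 3.092, 0.0]
contact_force: [-1.5, 0.1, 2.0]
opening: 0.0078
grip_force: 38.8
```

```bash
python3 - <<'E'
from h import *
st()
E
```

```text
22.6 q [ 0.01  0.04  1.76 -0.    1.34 -1.21] p [0.5895 0.0818 0.1283] yaw 159.96 tilt [ 0.002 -0.   ] F [-1.47  0.08  2.02] T [-0.12  0.27  0.11] open 0.0078 g 38.8
```

The rod is gripped. First 40° clockwise:

Call:
carry_out(
  rows=[
    [0,0,0.0444,-0.0014,0.0195,0.0006,1],
    [0,0,0.0889,-0.0054,0.0386,0.0012,1],
    [0,0,0.1333,-0.0121,0.0569,0.0018,1],
    [0,0,0.1778,-0.0213,0.0742,0.0024,1],
    [0,0,0.2222,-0.0328,0.09,0.003,1],
  ],
)

```text
t: 23.1
tool_pos: [0.6081, 0.1043, 0.1275]
tool_rot: [1.578, 2.715, 0.001]
contact_force: [-1.0, -0.3, 2.7]
opening: 0.0084
grip_force: 39.2
```

```bash
cat >> h.py <<'E'
def tq(c=(.6297,.0662)):
    o=st();r=o["tool_pos"][:2]-c;F=o["contact_force"];print("r",np.linalg.norm(r).round(4),"phi",np.degrees(np.arctan2(r[1],r[0])).round(1),"rxF",(r[0]*F[1]-r[1]*F[0]).round(3),"Mz",o["wrist_torque"][2].round(3),"Frad",(r@F[:2]/np.linalg.norm(r)).round(2))
E
python3 -c "
from h import *
tq()"
```

```text
23.1 q [ 0.05  0.09  1.71  0.    1.34 -0.47] p [0.6081 0.1043 0.1275] yaw 119.66 tilt [0.002 0.   ] F [-1.01 -0.33  2.73] T [-0.13  0.21  0.23] open 0.0084 g 39.2
r 0.0438 phi 119.5 rxF 0.046 Mz 0.234 Frad 0.21
```

Drag is about 0.25 N·m, as expected for free running. Carrying on to 160°.

Call:
carry_out(
  rows=[
    [0,0,0.0444,-0.0014,0.0195,0.0006,1],
    [0,0,0.0889,-0.0054,0.0386,0.0012,1],
    [0,0,0.1333,-0.0121,0.0569,0.0018,1],
    [0,0,0.1778,-0.0213,0.0742,0.0024,1],
    [0,0,0.2222,-0.0328,0.09,0.003,1],
  ],
)

```text
t: 23.6
tool_pos: [0.6368, 0.1095, 0.1266]
tool_rot: [2.412, 2.012, 0.004]
contact_force: [-0.5, 0.9, 1.9]
opening: 0.0079
grip_force: 39.2
```

Call:
carry_out(
  rows=[
    [0,0,0.0444,-0.0014,0.0195,0.0006,1],
    [0,0,0.0889,-0.0054,0.0386,0.0012,1],
    [0,0,0.1333,-0.0121,0.0569,0.0018,1],
    [0,0,0.1778,-0.0213,0.0742,0.0024,1],
    [0,0,0.2222,-0.0328,0.09,0.003,1],
  ],
)

```text
t: 24.1
tool_pos: [0.6622, 0.0952, 0.1257]
tool_rot: [2.955, 1.066, 0.006]
contact_force: [1.4, 0.7, 1.4]
opening: 0.0083
grip_force: 39.1
```

Call:
carry_out(
  rows=[
    [0,0,0.0444,-0.0014,0.0195,0.0006,1],
    [0,0,0.0889,-0.0054,0.0386,0.0012,1],
    [0,0,0.1333,-0.0121,0.0569,0.0018,1],
    [0,0,0.1778,-0.0213,0.0742,0.0024,1],
    [0,0,0.2222,-0.0328,0.09,0.003,1],
  ],
)

```text
t: 24.6
tool_pos: [0.6724, 0.0678, 0.1249]
tool_rot: [-3.141, 0.009, -0.008]
contact_force: [3.3, 1.2, 1.3]
opening: 0.0082
grip_force: 39.0
```

```bash
python3 -c "
from h import *
tq()"
```

```text
24.6 q [-0.01  0.22  1.56  0.    1.35  1.57] p [0.6724 0.0678 0.1249] yaw -0.32 tilt [0.005 0.001] F [3.32 1.19 1.3 ] T [ 0.16 -0.4   0.16] open 0.0082 g 39.0
r 0.0427 phi 2.1 rxF 0.045 Mz 0.165 Frad 3.36
```

Call:
carry_out(
  rows=[
    [0,0,0.0444,-0.0014,0.0195,0.0006,1],
    [0,0,0.0889,-0.0054,0.0386,0.0012,1],
    [0,0,0.1333,-0.0121,0.0569,0.0018,1],
    [0,0,0.1778,-0.0213,0.0742,0.0024,1],
    [0,0,0.2222,-0.0328,0.09,0.003,1],
  ],
)

```text
t: 25.1
tool_pos: [0.6625, 0.0401, 0.124]
tool_rot: [-2.947, 1.083, -0.008]
contact_force: [3.6, -0.4, 0.4]
opening: 0.008
grip_force: 38.9
```

```bash
python3 - <<'E'
from h import *
tq();o=get_obs();p=o["tool_pos"];
c=np.array([.6297,.0662]);a=np.radians(140);g=c+.042*np.array([np.cos(a),np.sin(a)])
print(g)
z=p[2]
s=(p[0],p[1],z,-40)
plan([(p[0],p[1],z+.05,-40,0),(.61,.09,z+.07,50,0),(*g,z+.06,140,0),(*g,z-.001,140,0)],step=.04,dstep=8.5,start=s)
E
```

```text
25.1 q [-0.05  0.2   1.59  0.    1.34  2.22] p [0.6625 0.0401 0.124 ] yaw -40.34 tilt [ 0.005 -0.   ] F [ 3.63 -0.38  0.38] T [-0.05 -0.45  0.19] open 0.008 g 38.9
r 0.0419 phi -38.4 rxF 0.082 Mz 0.193 Frad 3.09
[0.59752613 0.09319708]
[[-0.001, -0.001, -0.002, 0.0, -0.0, -0.083, 0.0], [-0.001, -0.001, -0.002, 0.001, -0.001, -0.167, 0.0], [-0.001, -0.001, -0.047, -0.021, -0.002, -0.173, 0.0], [-0.001, -0.002, -0.093, -0.043, -0.003, -0.179, 0.0], [-0.001, -0.002, -0.138, -0.065, -0.004, -0.185, 0.0]]
[[0.0, 0.0, -0.045, -0.019, -0.01, -0.006, 0.0], [0.0, 0.0, -0.091, -0.039, -0.021, -0.012, 0.0], [0.0, 0.0, -0.136, -0.058, -0.031, -0.018, 0.0], [0.0, 0.0, -0.182, -0.077, -0.041, -0.024, 0.0], [0.0, 0.0, -0.227, -0.097, -0.052, -0.03, 0.0]]
[[0.0, 0.0, -0.045, -0.008, -0.02, -0.006, 0.0], [0.0, 0.0, -0.091, -0.016, -0.041, -0.012, 0.0], [0.0, 0.0, -0.136, -0.024, -0.061, -0.018, 0.0], [0.0, 0.0, -0.182, -0.027, -0.064, -0.015, 0.0], [0.0, 0.0, -0.227, -0.03, -0.066, -0.012, 0.0]]
[[0.0, 0.0, -0.045, -0.001, -0.004, 0.003, 0.0], [0.0, 0.0, -0.091, -0.001, -0.008, 0.006, 0.0], [0.0, 0.0, -0.136, -0.002, -0.012, 0.009, 0.0], [0.0, 0.0, -0.182, -0.003, -0.015, 0.012, 0.0], [0.0, 0.0, -0.227, -0.003, -0.019, 0.015, 0.0]]
[[0.0, 0.0, -0.045, 0.002, -0.003, 0.003, 0.0], [0.0, 0.0, -0.091, 0.004, -0.007, 0.006, 0.0], [0.0, 0.0, -0.136, 0.006, -0.01, 0.009, 0.0], [0.0, 0.0, -0.182, 0.008, -0.013, 0.012, 0.0], [0.0, 0.0, -0.182, 0.008, -0.013, 0.114, 0.0]]
[[0.0, 0.0, 0.0, 0.0, 0.0, 0.102, 0.0]]
```

Call:
carry_out(
  rows=[
    [0,0,0,0,0,0,0],
    [0,0,0,0,0,0,0],
    [0,0,0,0,0,0,0],
    [0,0,0,0,0,-0.083,0],
    [0,0,0,0,0,-0.187,0],
  ],
)

```text
t: 25.6
tool_pos: [0.6589, 0.0409, 0.1763]
tool_rot: [2.951, -1.072, -0.008]
contact_force: [0.3, 0.6, 1.0]
opening: 0.0427
grip_force: 0.0
```

Call:
carry_out(
  rows=[
    [0,0,-0.045,-0.021,0,0,0],
    [0,0,-0.091,-0.043,-0.002,0,0],
    [0,0,-0.136,-0.065,-0.004,0,0],
  ],
)

```text
t: 25.9
tool_pos: [0.6464, 0.0544, 0.1788]
tool_rot: [-3.114, 0.413, -0.001]
contact_force: [0.2, 0.3, 0.1]
opening: 0.0427
grip_force: 0.0
```

Call:
carry_out(
  rows=[
    [0,0,-0.045,-0.019,-0.01,0,0],
    [0,0,-0.091,-0.039,-0.021,0,0],
    [0,0,-0.136,-0.058,-0.031,0,0],
    [0,0,-0.182,-0.077,-0.041,0,0],
    [0,0,-0.227,-0.097,-0.052,0,0],
  ],
)

```text
t: 26.4
tool_pos: [0.6223, 0.0773, 0.1783]
tool_rot: [-3.062, -0.7, 0.001]
contact_force: [0.7, 0.2, 0.5]
opening: 0.0426
grip_force: 0.0
```

Call:
carry_out(
  rows=[
    [0,0,-0.045,-0.008,-0.02,0,0],
    [0,0,-0.091,-0.016,-0.041,0,0],
    [0,0,-0.136,-0.024,-0.061,0,0],
    [0,0,-0.182,-0.027,-0.064,0,0],
    [0,0,-0.227,-0.03,-0.066,0,0],
  ],
)

```text
t: 26.9
tool_pos: [0.6057, 0.0913, 0.1784]
tool_rot: [-2.625, -1.725, 0.0]
contact_force: [-0.6, -0.9, 0.7]
opening: 0.0428
grip_force: 0.0
```

Call:
carry_out(
  rows=[
    [0,0,-0.045,-0.001,-0.004,0,0],
    [0,0,-0.091,-0.001,-0.008,0,0],
    [0,0,-0.136,-0.002,-0.012,0,0],
    [0,0,-0.182,-0.003,-0.015,0,0],
    [0,0,-0.227,-0.003,-0.019,0,0],
  ],
)

```text
t: 27.4
tool_pos: [0.6002, 0.0926, 0.1784]
tool_rot: [-1.858, -2.533, 0.0]
contact_force: [-0.4, -0.0, -0.0]
opening: 0.043
grip_force: 0.0
```

Call:
carry_out(
  rows=[
    [0,0,-0.045,0.002,-0.003,0,0],
    [0,0,-0.091,0.004,-0.007,0,0],
    [0,0,-0.136,0.006,-0.01,0,0],
    [0,0,-0.182,0.008,-0.013,0,0],
    [0,0,-0.182,0.008,-0.013,0,0],
  ],
)

```text
t: 27.9
tool_pos: [0.5958, 0.0938, 0.1783]
tool_rot: [-1.078, -2.951, 0.0]
contact_force: [0.3, 0.1, 0.1]
opening: 0.0428
grip_force: 0.0
```

```bash
python3 - <<'E'
from h import *
tq()
plan([(.5975,.0932,.1235,140,0)],step=.02)
E
```

```text
27.9 q [ 0.03  0.02  1.69  0.    1.43 -0.84] p [0.5958 0.0938 0.1783] yaw 139.87 tilt [-0.  0.] F [0.29 0.06 0.14] T [ 0.02  0.09 -0.06] open 0.0428 g 0.0
r 0.0437 phi 140.9 rxF -0.01 Mz -0.065 Frad -0.19
[[-0.0, -0.0, -0.0, -0.002, 0.001, 0.061, 0.0], [-0.0, -0.0, -0.0, -0.004, 0.002, 0.122, 0.0], [-0.0, -0.0, -0.001, -0.006, 0.002, 0.183, 0.0]]
```

Call:
carry_out(
  rows=[
    [0,0,0,-0.002,0.001,0.061,0],
    [0,0,0,-0.004,0.002,0.122,0],
    [0,0,0,-0.006,0.002,0.175,0],
    [0,0,0,-0.006,0.002,0.175,0.7],
    [0,0,0,-0.006,0.002,0.175,1],
  ],
)

```text
t: 28.4
tool_pos: [0.5975, 0.0928, 0.1257]
tool_rot: [-1.081, -2.949, 0.0]
contact_force: [-0.2, -0.2, 0.5]
opening: 0.0147
grip_force: 0.0
```

Call:
carry_out(
  rows=[
    [0,0,0,0,0,0,1],
    [0,0,0,0,0,0,1],
    [0,0,0,0,0,0,1],
  ],
)

```text
t: 28.7
tool_pos: [0.5982, 0.0932, 0.1264]
tool_rot: [1.079, 2.949, 0.002]
contact_force: [2.7, 2.2, -2.8]
opening: 0.0077
grip_force: 39.2
```

```bash
python3 -c "
from h import *
tq()"
```

```text
28.7 q [ 0.03  0.07  1.73  0.    1.34 -0.84] p [0.5982 0.0932 0.1264] yaw 139.8 tilt [0.002 0.001] F [ 2.73  2.16 -2.79] T [ 0.49 -0.34  0.12] open 0.0077 g 39.2
r 0.0415 phi 139.4 rxF -0.142 Mz 0.12 Frad -0.67
```

Call:
carry_out(
  rows=[
    [0,0,0.0444,-0.0014,0.0195,0.0006,1],
    [0,0,0.0889,-0.0054,0.0386,0.0012,1],
    [0,0,0.1333,-0.0121,0.0569,0.0018,1],
  ],
)

```text
t: 29.0
tool_pos: [0.6113, 0.1037, 0.1258]
tool_rot: [-1.676, -2.657, 0.001]
contact_force: [-0.5, 1.1, -1.5]
opening: 0.0082
grip_force: 39.8
```

```bash
python3 -c "
from h import *
tq()"
```

```text
29.0 q [ 0.05  0.1   1.7  -0.    1.34 -0.4 ] p [0.6113 0.1037 0.1258] yaw 115.51 tilt [-0.001 -0.   ] F [-0.52  1.09 -1.46] T [0.18 0.17 0.17] open 0.0082 g 39.8
r 0.0418 phi 116.2 rxF -0.001 Mz 0.17 Frad 1.21
```

Call:
carry_out(
  rows=[
    [0,0,0.0444,-0.0014,0.0195,0.0006,1],
    [0,0,0.0889,-0.0054,0.0386,0.0012,1],
  ],
)

```text
t: 29.2
tool_pos: [0.6222, 0.1074, 0.1255]
tool_rot: [-2.029, -2.397, 0.002]
contact_force: [-2.3, 1.1, -0.3]
opening: 0.0082
grip_force: 39.7
```

```bash
python3 -c "
from h import *
tq()"
```

```text
29.2 q [ 0.05  0.13  1.67  0.    1.34 -0.11] p [0.6222 0.1074 0.1255] yaw 99.5 tilt [-0.002  0.   ] F [-2.26  1.07 -0.3 ] T [0.17 0.33 0.15] open 0.0082 g 39.7
r 0.0419 phi 100.4 rxF 0.085 Mz 0.154 Frad 1.46
```

Call:
carry_out(
  rows=[
    [0,0,0.0444,-0.0014,0.0195,0.0006,1],
    [0,0,0.0889,-0.0054,0.0386,0.0012,1],
  ],
)

```text
t: 29.4
tool_pos: [0.6337, 0.1079, 0.1251]
tool_rot: [-2.343, -2.091, 0.002]
contact_force: [-3.8, 2.4, -1.3]
opening: 0.0078
grip_force: 39.6
```

```bash
python3 -c "
from h import *
tq()"
```

```text
29.4 q [0.05 0.16 1.64 0.   1.35 0.17] p [0.6337 0.1079 0.1251] yaw 83.5 tilt [-0.002  0.   ] F [-3.83  2.43 -1.33] T [0.24 0.42 0.18] open 0.0078 g 39.6
r 0.0419 phi 84.5 rxF 0.169 Mz 0.177 Frad 2.06
```

Call:
carry_out(
  rows=[
    [0,0,0.0333,-0.0008,0.0146,0.0004,1],
  ],
)

```text
t: 29.5
tool_pos: [0.638, 0.1072, 0.125]
tool_rot: [-2.448, -1.966, 0.002]
contact_force: [-3.9, 2.3, -0.6]
opening: 0.0077
grip_force: 39.6
```

```bash
python3 -c "
from h import *
tq()"
```

```text
29.5 q [0.05 0.17 1.63 0.   1.35 0.27] p [0.638  0.1072 0.125 ] yaw 77.55 tilt [-0.002  0.001] F [-3.88  2.29 -0.6 ] T [0.35 0.5  0.1 ] open 0.0077 g 39.6
r 0.0418 phi 78.6 rxF 0.178 Mz 0.101 Frad 1.48
```

Call:
carry_out(
  rows=[
    [0,0,0.0333,-0.0008,0.0146,0.0004,1],
    [0,0,0.0667,-0.0031,0.0291,0.0009,1],
  ],
)

```text
t: 29.7
tool_pos: [0.6461, 0.1046, 0.1247]
tool_rot: [-2.639, -1.7, 0.003]
contact_force: [-3.2, 2.6, 0.2]
opening: 0.0077
grip_force: 39.5
```

```bash
python3 -c "
from h import *
tq()"
```

```text
29.7 q [0.05 0.18 1.61 0.   1.35 0.47] p [0.6461 0.1046 0.1247] yaw 65.57 tilt [-0.003  0.001] F [-3.2   2.56  0.19] T [0.39 0.58 0.06] open 0.0077 g 39.5
r 0.0418 phi 66.8 rxF 0.165 Mz 0.059 Frad 1.1
```

Call:
carry_out(
  rows=[
    [0,0,0.0444,-0.0014,0.0195,0.0006,1],
    [0,0,0.0889,-0.0054,0.0386,0.0012,1],
  ],
)

```text
t: 29.9
tool_pos: [0.6559, 0.0985, 0.1243]
tool_rot: [-2.851, -1.314, 0.003]
contact_force: [-4.6, 2.9, 1.0]
opening: 0.008
grip_force: 39.5
```

```bash
python3 -c "
from h import *
tq()"
```

```text
29.9 q [0.04 0.2  1.59 0.   1.35 0.74] p [0.6559 0.0985 0.1243] yaw 49.49 tilt [-0.003  0.001] F [-4.6   2.95  1.01] T [0.49 0.71 0.01] open 0.008 g 39.5
r 0.0416 phi 51.0 rxF 0.226 Mz 0.013 Frad -0.61
```

Call:
carry_out(
  rows=[
    [0,0,0.0444,-0.0014,0.0195,0.0006,1],
    [0,0,0.0889,-0.0054,0.0386,0.0012,1],
  ],
)

```text
t: 30.1
tool_pos: [0.6635, 0.09, 0.1239]
tool_rot: [-3.006, -0.904, 0.004]
contact_force: [-4.2, 3.6, -0.4]
opening: 0.0081
grip_force: 39.6
```

```bash
python3 -c "
from h import *
tq()"
```

```text
30.1 q [0.02 0.22 1.57 0.   1.36 1.01] p [0.6635 0.09   0.1239] yaw 33.48 tilt [-0.003  0.002] F [-4.25  3.63 -0.37] T [ 0.6   0.77 -0.01] open 0.0081 g 39.6
r 0.0414 phi 35.1 rxF 0.224 Mz -0.007 Frad -1.39
```

Call:
carry_out(
  rows=[
    [0,0,0.0444,-0.0014,0.0195,0.0006,1],
    [0,0,0.0889,-0.0054,0.0386,0.0012,1],
  ],
)

```text
t: 30.3
tool_pos: [0.6685, 0.0797, 0.1235]
tool_rot: [-3.102, -0.477, 0.005]
contact_force: [-4.3, 4.2, 1.1]
opening: 0.0077
grip_force: 39.6
```

```bash
python3 -c "
from h import *
tq()"
```

```text
30.3 q [0.01 0.23 1.56 0.   1.36 1.27] p [0.6685 0.0797 0.1235] yaw 17.48 tilt [-0.004  0.002] F [-4.25  4.22  1.1 ] T [ 0.78  0.86 -0.04] open 0.0077 g 39.6
r 0.0411 phi 19.2 rxF 0.221 Mz -0.039 Frad -2.63
```

Call:
carry_out(
  rows=[
    [0,0,0.0444,-0.0014,0.0195,0.0006,1],
    [0,0,0.0889,-0.0054,0.0386,0.0012,1],
  ],
)

```text
t: 30.5
tool_pos: [0.6704, 0.0685, 0.1232]
tool_rot: [-3.138, -0.041, 0.006]
contact_force: [-5.5, 6.0, 1.2]
opening: 0.008
grip_force: 39.6
```

```bash
python3 -c "
from h import *
tq()"
```

```text
30.5 q [-0.01  0.23  1.56  0.    1.36  1.53] p [0.6704 0.0685 0.1232] yaw 1.48 tilt [-0.004  0.003] F [-5.53  5.98  1.19] T [ 0.98  0.78 -0.03] open 0.008 g 39.6
r 0.0408 phi 3.2 rxF 0.256 Mz -0.033 Frad -5.18
```

Call:
carry_out(
  rows=[
    [0,0,0.0444,-0.0034,0.0195,0.0006,1],
    [0,0,0.0889,-0.0084,0.0386,0.0012,1],
  ],
)

```text
t: 30.7
tool_pos: [0.6691, 0.0571, 0.1229]
tool_rot: [-3.113, 0.397, 0.002]
contact_force: [-0.5, 6.9, -1.5]
opening: 0.0079
grip_force: 39.5
```

```bash
python3 -c "
from h import *
tq()"
```

```text
30.7 q [-0.03  0.22  1.57  0.    1.35  1.8 ] p [0.6691 0.0571 0.1229] yaw -14.53 tilt [-0.001  0.004] F [-0.55  6.94 -1.54] T [ 1.17  0.19 -0.06] open 0.0079 g 39.5
r 0.0404 phi -13.0 rxF 0.268 Mz -0.059 Frad -2.09
```

Call:
carry_out(
  rows=[
    [0,0,0.0444,-0.0019,0.0195,0.0006,1],
    [0,0,0.0889,-0.0064,0.0386,0.0012,1],
  ],
)

```text
t: 30.9
tool_pos: [0.6647, 0.0466, 0.1225]
tool_rot: [-3.027, 0.826, 0.002]
contact_force: [0.7, 7.3, -2.0]
opening: 0.0081
grip_force: 39.4
```

```bash
python3 -c "
from h import *
tq()"
```

```text
30.9 q [-0.04  0.21  1.58  0.    1.35  2.06] p [0.6647 0.0466 0.1225] yaw -30.53 tilt [-0.     0.004] F [ 0.74  7.32 -1.95] T [ 1.28 -0.05 -0.02] open 0.0081 g 39.4
r 0.0401 phi -29.3 rxF 0.271 Mz -0.017 Frad -2.94
```

Still free at 370°. I'll let go, swing back and take the other end of the rod.

Call:
carry_out(
  rows=[
    [0,0,0,0,0,0,0],
    [0,0,0,0,0,0,0],
    [0,0,0,0,0,0,0],
    [0,0,0,0,0,-0.083,0],
    [0,0,0,0,0,-0.187,0],
  ],
)

```text
t: 31.4
tool_pos: [0.6636, 0.0443, 0.1767]
tool_rot: [3.032, -0.817, -0.007]
contact_force: [0.6, -0.0, 0.5]
opening: 0.0425
grip_force: 0.0
```

Call:
carry_out(
  rows=[
    [0,0,-0.045,-0.021,0,0,0],
    [0,0,-0.091,-0.043,-0.002,0,0],
    [0,0,-0.136,-0.065,-0.004,0,0],
  ],
)

```text
t: 31.7
tool_pos: [0.6489, 0.0552, 0.1792]
tool_rot: [3.138, -0.147, 0.002]
contact_force: [-0.1, -0.2, -0.8]
opening: 0.0426
grip_force: 0.0
```

Call:
carry_out(
  rows=[
    [0,0,-0.045,-0.019,-0.01,0,0],
    [0,0,-0.091,-0.039,-0.021,0,0],
    [0,0,-0.136,-0.058,-0.031,0,0],
    [0,0,-0.182,-0.077,-0.041,0,0],
    [0,0,-0.227,-0.097,-0.052,0,0],
  ],
)

```text
t: 32.2
tool_pos: [0.6213, 0.0737, 0.1787]
tool_rot: [2.991, 0.958, 0.001]
contact_force: [-0.4, 1.0, -0.1]
opening: 0.0425
grip_force: 0.0
```

Call:
carry_out(
  rows=[
    [0,0,-0.045,-0.008,-0.02,0,0],
    [0,0,-0.091,-0.016,-0.041,0,0],
    [0,0,-0.136,-0.024,-0.061,0,0],
    [0,0,-0.182,-0.027,-0.064,0,0],
    [0,0,-0.227,-0.03,-0.066,0,0],
  ],
)

```text
t: 32.7
tool_pos: [0.6026, 0.0848, 0.1788]
tool_rot: [2.468, 1.942, 0.0]
contact_force: [0.4, -0.3, -0.5]
opening: 0.0425
grip_force: 0.0
```

Call:
carry_out(
  rows=[
    [0,0,-0.045,-0.001,-0.004,0,0],
    [0,0,-0.091,-0.001,-0.008,0,0],
    [0,0,-0.136,-0.002,-0.012,0,0],
    [0,0,-0.182,-0.003,-0.015,0,0],
    [0,0,-0.227,-0.003,-0.019,0,0],
  ],
)

```text
t: 33.2
tool_pos: [0.597, 0.0851, 0.1787]
tool_rot: [1.636, 2.681, -0.0]
contact_force: [-0.3, 0.6, -0.4]
opening: 0.0427
grip_force: 0.0
```

Call:
carry_out(
  rows=[
    [0,0,-0.045,0.002,-0.003,0,0],
    [0,0,-0.091,0.004,-0.007,0,0],
    [0,0,-0.136,0.006,-0.01,0,0],
    [0,0,-0.182,0.008,-0.013,0,0],
    [0,0,-0.182,0.008,-0.013,0,0],
  ],
)

```text
t: 33.7
tool_pos: [0.5923, 0.0856, 0.1787]
tool_rot: [0.823, 3.031, -0.0]
contact_force: [0.6, 0.2, -0.4]
opening: 0.0426
grip_force: 0.0
```

```bash
python3 - <<'E'
from h import *
tq();a=np.radians(150.3)
plan([(.6297+.0415*np.cos(a),.0662+.0415*np.sin(a),.1245,150.3,0)],step=.02)
E
```

```text
33.7 q [ 0.02  0.01  1.7  -0.    1.43 -1.02] p [0.5923 0.0856 0.1787] yaw 149.63 tilt [ 0.001 -0.   ] F [ 0.58  0.23 -0.4 ] T [-0.02 -0.02  0.02] open 0.0426 g 0.0
r 0.0421 phi 152.6 rxF -0.02 Mz 0.017 Frad -0.41
[[-0.0, 0.0, -0.001, -0.001, 0.002, 0.06, 0.0], [-0.0, 0.0, -0.002, -0.001, 0.004, 0.12, 0.0], [-0.0, 0.0, -0.004, -0.002, 0.006, 0.181, 0.0]]
```

Call:
carry_out(
  rows=[
    [0,0,0,-0.001,0.002,0.06,0],
    [0,0,0,-0.001,0.004,0.12,0],
    [0,0,0,-0.002,0.006,0.181,0],
    [0,0,0,-0.002,0.006,0.181,0.7],
    [0,0,0,-0.002,0.006,0.181,1],
  ],
)

```text
t: 34.2
tool_pos: [0.5937, 0.0869, 0.1241]
tool_rot: [-0.826, -3.031, 0.0]
contact_force: [-0.0, -0.3, 0.4]
opening: 0.0145
grip_force: 0.1
```

Call:
carry_out(
  rows=[
    [0,0,0,0,0,0,1],
    [0,0,0,0,0,0,1],
    [0,0,0,0,0,0,1],
  ],
)

```text
t: 34.5
tool_pos: [0.5942, 0.0876, 0.1247]
tool_rot: [0.823, 3.03, 0.002]
contact_force: [1.8, 2.9, -2.3]
opening: 0.008
grip_force: 40.2
```

```bash
python3 -c "
from h import *
tq()"
```

```text
34.5 q [ 0.02  0.06  1.75  0.    1.34 -1.02] p [0.5942 0.0876 0.1247] yaw 149.6 tilt [0.002 0.001] F [ 1.77  2.93 -2.27] T [ 0.65 -0.23  0.09] open 0.008 g 40.2
r 0.0414 phi 148.9 rxF -0.142 Mz 0.087 Frad -0.01
```

Call:
carry_out(
  rows=[
    [0,0,0.0444,-0.0014,0.0195,0.0006,1],
    [0,0,0.0778,-0.0041,0.0339,0.001,1],
  ],
)

```text
t: 34.7
tool_pos: [0.5999, 0.0953, 0.1244]
tool_rot: [1.193, 2.906, -0.001]
contact_force: [-1.5, 1.5, -0.8]
opening: 0.008
grip_force: 40.9
```

```bash
python3 -c "
from h import *
tq()"
```

```text
34.7 q [ 0.04  0.07  1.73 -0.    1.34 -0.76] p [0.5999 0.0953 0.1244] yaw 135.36 tilt [ 0. -0.] F [-1.48  1.48 -0.79] T [0.26 0.16 0.28] open 0.008 g 40.9
r 0.0416 phi 135.7 rxF -0.001 Mz 0.278 Frad 2.09
```

Call:
carry_out(
  rows=[
    [0,0,0.0444,-0.0014,0.0195,0.0006,1],
  ],
)

```text
t: 34.8
tool_pos: [0.6041, 0.0991, 0.1243]
tool_rot: [-1.393, -2.816, 0.001]
contact_force: [-2.0, 1.8, 0.3]
opening: 0.0077
grip_force: 41.0
```

```bash
python3 -c "
from h import *
tq()"
```

```text
34.8 q [ 0.04  0.09  1.72 -0.    1.34 -0.61] p [0.6041 0.0991 0.1243] yaw 127.35 tilt [-0.001 -0.   ] F [-2.02  1.81  0.34] T [0.18 0.2  0.27] open 0.0077 g 41.0
r 0.0417 phi 127.9 rxF 0.02 Mz 0.269 Frad 2.67
```

Call:
carry_out(
  rows=[
    [0,0,0.0444,-0.0014,0.0195,0.0006,1],
  ],
)

```text
t: 34.9
tool_pos: [0.6087, 0.1024, 0.1242]
tool_rot: [-1.586, -2.711, 0.002]
contact_force: [-3.1, 0.7, 1.4]
opening: 0.0077
grip_force: 41.2
```

```bash
python3 -c "
from h import *
tq()"
```

```text
34.9 q [ 0.05  0.1   1.71 -0.    1.34 -0.47] p [0.6087 0.1024 0.1242] yaw 119.33 tilt [-0.001 -0.001] F [-3.05  0.66  1.37] T [0.18 0.56 0.28] open 0.0077 g 41.2
r 0.0418 phi 120.1 rxF 0.097 Mz 0.278 Frad 2.11
```

Call:
carry_out(
  rows=[
    [0,0,0.0222,-0.0003,0.0098,0.0003,1],
  ],
)

```text
t: 35.0
tool_pos: [0.6113, 0.1037, 0.1242]
tool_rot: [-1.677, -2.655, 0.003]
contact_force: [-4.1, 1.8, 3.2]
opening: 0.0079
grip_force: 41.2
```

```bash
python3 -c "
from h import *
tq()"
```

```text
35.0 q [ 0.05  0.1   1.7  -0.    1.34 -0.4 ] p [0.6113 0.1037 0.1242] yaw 115.44 tilt [-0.002 -0.001] F [-4.08  1.85  3.2 ] T [0.15 0.71 0.32] open 0.0079 g 41.2
r 0.0418 phi 116.2 rxF 0.119 Mz 0.323 Frad 3.46
```

Call:
carry_out(
  rows=[
    [0,0,0,0,0,0,1],
  ],
)

```text
t: 35.1
tool_pos: [0.6114, 0.1038, 0.1242]
tool_rot: [-1.672, -2.659, 0.001]
contact_force: [-3.8, 2.4, 2.7]
opening: 0.008
grip_force: 40.8
```

```bash
python3 -c "
from h import *
tq()"
```

```text
35.1 q [ 0.05  0.1   1.7  -0.    1.34 -0.4 ] p [0.6114 0.1038 0.1242] yaw 115.66 tilt [-0.001 -0.   ] F [-3.84  2.43  2.75] T [0.24 0.67 0.15] open 0.008 g 40.8
r 0.0418 phi 115.9 rxF 0.1 Mz 0.153 Frad 3.86
```

Call:
carry_out(
  rows=[
    [0,0,0.0056,0,0.0025,0,1],
  ],
)

```text
t: 35.2
tool_pos: [0.6119, 0.104, 0.1241]
tool_rot: [-1.695, -2.644, 0.001]
contact_force: [-5.2, 1.4, 3.8]
opening: 0.0079
grip_force: 41.2
```

```bash
python3 -c "
from h import *
tq()"
```

```text
35.2 q [ 0.05  0.11  1.7  -0.    1.34 -0.38] p [0.6119 0.104  0.1241] yaw 114.68 tilt [-0.001 -0.   ] F [-5.2   1.4   3.82] T [0.26 0.9  0.3 ] open 0.0079 g 41.2
r 0.0418 phi 115.2 rxF 0.172 Mz 0.3 Frad 3.48
```

Contact confirmed: the moving torque rose from about 0.29 to 0.45 N·m over roughly 13°. I'll let go and rise clear.

Call:
carry_out(
  rows=[
    [0,0,0,0,0,0,0],
    [0,0,0,0,0,0,0],
    [0,0,0,0,0,0,0],
    [0,0,0,0,0,-0.1,0],
    [0,0,0,0,0,-0.22,0],
  ],
)

```text
t: 35.7
tool_pos: [0.611, 0.1035, 0.1873]
tool_rot: [-1.695, -2.641, 0.005]
contact_force: [-0.1, -0.0, 0.7]
opening: 0.0429
grip_force: 0.0
```

Call:
carry_out(
  rows=[
    [0,0,0,0,0,-0.15,0],
    [0,0,0,0,0,-0.3,0],
    [0,0,0,0,0,-0.4,0],
    [0,0,0,0,0,-0.4,0],
    [0,0,0,0,0,-0.4,0],
  ],
)

```text
t: 36.2
tool_pos: [0.6128, 0.1037, 0.31]
tool_rot: [1.696, 2.642, 0.002]
contact_force: [0.0, -0.6, -0.9]
opening: 0.0429
grip_force: 0.0
```

```bash
python3 - <<'E'
from h import *
st();d=get_image("top")
hsv=cv2.cvtColor(d["img"],cv2.COLOR_BGR2HSV)
m=cv2.inRange(hsv,(100,120,50),(125,255,255)); m[:170]=0; m[:,:320]=0; m[250:]=0;m[:,400:]=0
c=max(cv2.findContours(m,0,2)[0],key=cv2.contourArea);x=c[c[:,0,1].argmax()][0];p=onz(d,*map(float,x),.051)
print(cv2.minAreaRect(c),p,"blue end along",(p[:2]-[.6295,.067])@[.9767,-.2147])
E
```

```text
36.2 q [ 0.05  0.    1.49 -0.    1.64 -0.38] p [0.6128 0.1037 0.31  ] yaw 114.61 tilt [ 0.002 -0.   ] F [ 0.01 -0.6  -0.94] T [ 0.02 -0.03  0.04] open 0.0429 g 0.0
((355.8440246582031, 187.60800170898438), (10.285914421081543, 37.565948486328125), 10.304845809936523) [0.52124195 0.09273461 0.051     ] blue end along -0.11126086055191414
```

Call:
carry_out(
  rows=[
    [0,0,0,0.15,-0.04,0,0],
    [0,0,0,0.3,-0.08,0,0],
    [0,0,0,0.45,-0.12,0,0],
    [0,0,0,0.6,-0.16,0,0],
    [0,0,0,0.75,-0.2,0,0],
  ],
)

```text
t: 36.75
tool_pos: [0.462, 0.2842, 0.3062]
tool_rot: [-1.696, -2.642, 0.005]
contact_force: [0.2, 1.6, 0.6]
opening: 0.0432
grip_force: 0.0
```

Call:
carry_out(
  rows=[
    [0,0,0,0,0,0,0],
    [0,0,0,0,0,0,0],
    [0,0,0,0,0,0,0],
  ],
)

```text
t: 37.05
tool_pos: [0.4642, 0.2827, 0.3076]
tool_rot: [-1.697, -2.642, 0.004]
contact_force: [1.1, -0.3, -0.2]
opening: 0.0426
grip_force: 0.0
```

```bash
python3 - <<'E'
from h import *
st();d=get_image("top")
hsv=cv2.cvtColor(d["img"],cv2.COLOR_BGR2HSV)
m=cv2.inRange(hsv,(100,120,50),(125,255,255)); m[:170]=0; m[:,:320]=0; m[250:]=0;m[:,400:]=0
c=max(cv2.findContours(m,0,2)[0],key=cv2.contourArea);x=c[c[:,0,1].argmax()][0];p=onz(d,*map(float,x),.051)
print(cv2.minAreaRect(c),p,"blue end along",(p[:2]-[.6295,.067])@[.9767,-.2147])
E
```

```text
37.05 q [ 0.41 -0.18  1.67 -0.    1.66 -0.02] p [0.4642 0.2827 0.3076] yaw 114.57 tilt [-0.002 -0.001] F [ 1.14 -0.34 -0.2 ] T [-0.   -0.04 -0.02] open 0.0426 g 0.0
((353.9320068359375, 198.12399291992188), (10.285914421081543, 58.9427604675293), 10.304845809936523) [0.47074081 0.10392111 0.051     ] blue end along -0.16298706259544865
```

The bar's blue end is 163 mm before the screw axis (165 mm expected), so it's home. Handing in.

```bash
python3 -c "
from station import *
print(finish_job())"
```

```text
the job is handed in; nothing more can be done
None
```

The bar is against the end stop and clamped at about 0.4–0.45 N·m by feel. The gripper has let go and stands clear, the weights were not touched, and the job was handed in at about 37 s.

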